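# Clear up after the brake job and shut the parts drawer

### The arm

A 6-joint arm with a two-finger parallel gripper is mounted at the origin on the work surface. World frame = base frame: x ahead of the robot, y to its left, z up, the work surface at z = 0. Lengths are in m, angles in rad, forces in N, time in s.
With the tool pointing down it reaches from about 0.225 to 0.875 m from the base axis. Payload 3.4 kg.
Tool frame: the origin (TCP) lies between the finger pads; the fingertips stand 19 mm ahead of it and the grasp point (between the pads) is the TCP; z points along the fingers, y is the direction in which the jaws open and shut (so a half turn about z gives the same grasp; the last joint's range is limited). The gripper opens to 85 mm and grips with 20 to 120 N. Pads are 22 mm wide; open, the fingers measure 114 mm over their backs; the gripper's body (76 mm by 85 mm) begins 54 mm behind the grasp point. The pads swing forward as they close: fully open they stand 13 mm farther back than shut.
Start: joints at [-1.452, 0.276, 1.505, -0, 1.361, -0.121], TCP at [0.137, -0.559, 0.25] pointing down, gripper open.
Joint ranges: [-2.89, 2.89], [-0.75, 2.08], [0.22, 2.7], [-1.18, 4.32], [0.11, 2.71], [-2.7, 2.7]. Speed limits (rad/s): [2.57, 2.57, 3.14, 3.14, 3.14, 3.14].

### API

Orientations are given as a unit quaternion [x, y, z, w].
In Python, from rig import env gives the robot as it stands.
- The arm moves only by the shell command python3 -m handwheel 'ROWS' [FORCE]. ROWS is JSON, a list of rows, each a list of 7 numbers: the turn, a rotation vector about the tool's x, y, z in degrees, then the shift along the tool's x, y, z in mm, then the opening in per cent of the stroke, from 0 (shut) to 100 (fully open). In form: [[ax, ay, az, dx, dy, dz, grip], ...]. A call has 1 to 8 rows; each row is the pose to reach, as a shift and turn from the pose commanded when the call began, along the tool's axes at that moment; what a row does not reach only later rows make up. A row lasts 1/10 s, in which the tool goes at most 50 mm and 8.59 degrees, less where a joint would pass 70% of its speed; a pose out of reach is approached as far as the arm can. A call with a gripper value outside its range is refused whole. The fingers move at their own pace and stop on an object; FORCE is the grip in N (left out, the last holds). Time passes only in rows, so rows that repeat a pose let the fingers close. It gives the time, the measured TCP pose, the force and the opening at its end, in the units of the state.
- env.sense(): the state, without advancing time (a new reading comes with each control period).
- env.grab_frame(name): name is "scene" or "top"; returns a dict with "pixels" (384x512x3 uint8, red, green, blue), "z_map" (384x512 float32, m along the optical axis (not along the pixel's ray), 0 where there is no reading), "mtx" (3x3 intrinsics, pixels), "xyz" and "orientation" of the camera in the world. Camera axes: x right, y up, looking along -z (the intrinsics and any distortion apply to the point x, -y, -z); pixel columns grow to the right and rows downward; lengths in m; the calibration is good to about 2 mm. A picture is of the moment at which its call begins.
- env.job_done(): hands the job in, once; it reports no verdict.
The state is a dict: "time_s": time; "qpos": joint angles; "joint_vel": joint speeds; "joint_efforts": joint torques, N m; "ee_pos": TCP position; "eef_rot": TCP orientation; "ft_force": force on the tool from outside, world axes, zero at the start; "moment": the same for the moment, N m; "width": finger opening in m.
Only numpy, scipy, OpenCV 4.12 (cv2) and the standard library are available. Lean on these libraries where they do the work, as an engineer would, in place of code of your own. Each camera call takes 0.05 s, during which the arm holds its last target.

### The job

Clear up after the brake job: lift the lid off the blue scrap tin and lay it on the green mat, put every worn brake pad into the tin and every yellow carton into the open drawer of the red chest, then set the lid back on the tin so that it sits flat and fitted in the mouth. Push the drawer fully home until it clicks into its seat, without slamming it, and leave everything else where it is.

Things in the scene. Friction and masses are not known exactly. Their poses are not given: they have to be found in the camera images.
- chest_drawer0 (a joint): opening of the drawer of the red parts chest, in m: 0 is fully home (seated), grows as the drawer comes out towards the chest's front (-x of chest), at most 0.18. It slides easily; over the last 12 mm a sprung roller resists with up to about 10 N and then, from about 5 mm on, draws the drawer home and keeps it there.
- chest: low red steel parts chest fixed to the bench, 260 (x) x 300 (y) x 110 mm high; origin at the centre of its underside; its front looks along its own -x. The one drawer takes up the whole front, which is a red panel whose top edge stands 98 mm above the bench. The carcass begins 115 mm in front of the origin (x = -0.115); whatever of the drawer lies beyond that is open from above.
- chest_drawer0_handle (a point): middle of the drawer's handle, a horizontal steel bar 120 mm long (along the chest's y) standing 35 mm off the drawer front, 72 mm above the bench; it moves with the drawer; axes as chest.
- drawer_floor (a point): centre of the drawer's inner floor (22 mm above the bench), moves with the drawer; axes as chest. Inside, the drawer is 215 mm (x) by 258 mm (y); side walls rise 66 mm over this floor, the front panel (inner face at x = -0.108, outer face at x = -0.129) 76 mm.
- tin: blue steel scrap tin without its lid, an open box fixed to the bench: 150 (x) x 150 (y) x 60 mm high outside, walls and floor 4 mm; origin at the centre of its underside, z up.
- lid: loose steel lid of the tin, 250 g: plate 150 x 150 x 4 mm, below it an 8 mm deep boss 134 x 134 mm that fits the tin's mouth with 4 mm play all round, on top a black bar handle 14 mm wide (x), 64 mm long (y), up to 32 mm above the origin. Origin: centre of the plate's underside (60 mm above the bench when seated, 8 mm when lying on the bench on its boss). z up.
- mat: thin green mat lying on the bench, 190 x 190 x 1 mm, no obstacle; origin at its centre.
- carton0: a new-part carton, yellow with a green end, closed and stiff: 95 (x) x 46 (y) x 44 mm high, about 180 g; origin at the centre of its underside. May be absent.
- carton1: a new-part carton, yellow with a green end, closed and stiff: 95 (x) x 46 (y) x 44 mm high, about 180 g; origin at the centre of its underside. May be absent.
- carton2: a new-part carton, yellow with a green end, closed and stiff: 95 (x) x 46 (y) x 44 mm high, about 180 g; origin at the centre of its underside. May be absent.
- pad0: a worn brake pad lying flat: dark friction block on a rusty-brown back plate, 110 (x) x 48 (y) x 18 mm high in all (block 92 x 46), about 300 g; origin at the centre of the back plate's underside. May be absent.
- pad1: a worn brake pad lying flat: dark friction block on a rusty-brown back plate, 110 (x) x 48 (y) x 18 mm high in all (block 92 x 46), about 300 g; origin at the centre of the back plate's underside. May be absent.
- oil_bottle: black oil bottle with red cap, 76 mm across, 210 mm tall; not part of the job; origin at the centre of its underside.
- spray_can: red spray can, 56 mm across, 180 mm tall; not part of the job; origin at the centre of its underside.
- jar: amber jar with white cap, 64 mm across, 100 mm tall; not part of the job; origin at the centre of its underside.
- wood_block: dark wooden block 140 x 70 x 45 mm; not part of the job; origin at the centre of its underside.
- bearing: steel bearing ring, 52 mm across, 18 mm high; not part of the job; origin at the centre of its underside.
- spanner: steel spanner 200 mm long lying on top of the chest, along its x; not part of the job.
- filter_box: brown cardboard box 160 x 90 x 70 mm; not part of the job; origin at the centre of its underside.

How it is judged:
By the outcome, as a careful person would: the job done as asked, in the order asked, and still so for the second after the job is handed in, with the robot touching nothing.
Of carton0, carton1, carton2 only 2 to 3 are there at a start; the rules pass over those that are not, and their reading is None.
Of pad0, pad1 only 1 to 2 are there at a start; the rules pass over those that are not, and their reading is None.
At some moment in a run one of carton0, carton1, carton2, pad0, pad1 may be knocked a few centimetres aside while the robot is not near it.
Once in a run the grip may slacken for a moment while it holds something.
It also fails if it takes over 210 s, if anything falls off the work surface, if the arm or the gripper's body presses on something with over 40 N, if the wrist force passes 120 N, or if a joint passes its speed limit or range.

## Working session

There is one attempt and no reset: what is moved stays moved. The work goes in short steps, Python scripts to look and compute and a shell command to move; the robot and the scene stay as the last step left them, time stands still between calls to the robot, and variables do not carry over. Pictures are saved under pics/ and viewed, and the job is handed in when it is done.

```bash
ls; mkdir -p pics; python3 - <<'E'
from rig import env
import cv2, numpy as np
print(env.sense())
for n in ("scene","top"):
    f=env.grab_frame(n)
    cv2.imwrite(f"pics/{n}0.png",f["pixels"][:,:,::-1])
    print(n,f["mtx"],f["xyz"],f["orientation"],{k:v for k,v in f.items() if k not in("pixels","z_map","mtx","xyz","orientation")})
E
```

```text
pics
{'time_s': 0.0, 'qpos': array([-1.45200460e+00,  2.76610896e-01,  1.50614935e+00, -2.35851852e-05,
        1.36068669e+00, -1.21020045e-01]), 'joint_vel': array([-1.56009449e-04,  1.87141619e-05, -6.26916435e-04, -3.35586827e-04,
       -1.15301505e-03, -1.83840812e-03]), 'joint_efforts': array([ 6.31747698e-04, -4.16778302e+01, -2.45802462e+01, -1.04070086e-04,
        1.11877199e-02,  8.72645476e-07]), 'ee_pos': array([ 0.13649036, -0.55805419,  0.24942415]), 'eef_rot': array([ 9.92819176e-01,  1.19621173e-01, -1.04979789e-05, -9.27152489e-04]), 'ft_force': array([ 0.15946889,  0.06788719, -0.19998791]), 'moment': array([-0.02235847,  0.00676259, -0.03844118]), 'width': 0.08541651121954466}
scene [[381.53195529   0.         252.68120232]
 [  0.         381.53195529 196.13659996]
 [  0.           0.           1.        ]] [1.10687546 0.39921427 1.06541457] [0.12569974 0.28609113 0.86640059 0.38948872] {}
top [[472.70372217   0.         255.0701738 ]
 [  0.         472.70372217 184.26663076]
 [  0.           0.           1.        ]] [ 0.49363268 -0.06720404  1.4929935 ] [ 0.0160568  -0.02492903 -0.69657238  0.71687352] {}
```

View pics/top0.png

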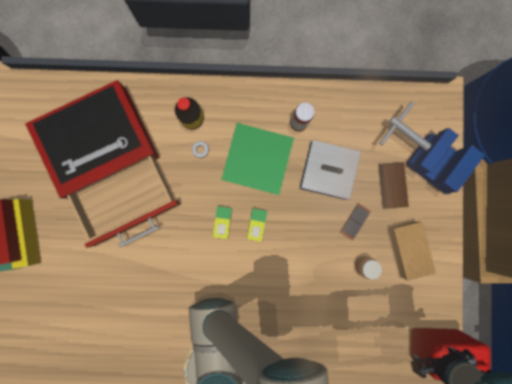

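View pics/scene0.png

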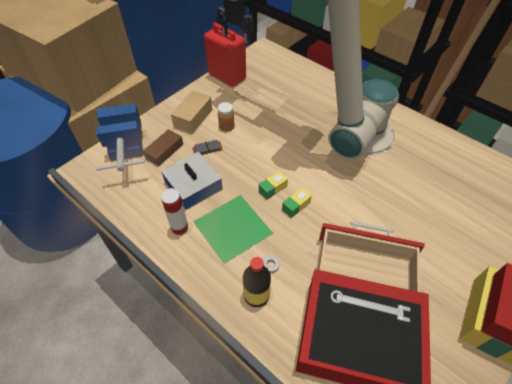

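Top view: two cartons at (222,222) and (257,224), one pad at (355,221), the lid on the tin at (331,169), the mat at (258,158), and the chest at upper left with its drawer open (handle at (139,232)). The scene view shows the same objects.

```bash
cat > h.py <<'E'
from rig import env
import cv2, numpy as np
from scipy.spatial.transform import Rotation as R
def ray(f,uv):
    uv=np.atleast_2d(np.asarray(uv,float)); K=f["mtx"]
    d=np.c_[(uv[:,0]-K[0,2])/K[0,0],-(uv[:,1]-K[1,2])/K[1,1],-np.ones(len(uv))]
    return np.asarray(f["xyz"]),d@R.from_quat(f["orientation"]).as_matrix().T
def onz(f,uv,z):
    o,d=ray(f,uv); return o+d*((z-o[2])/d[:,2])[:,None]
def cloud(f):
    h,w=f["z_map"].shape; v,u=np.mgrid[:h,:w]
    o,d=ray(f,np.c_[u.ravel(),v.ravel()]); return (o+d*f["z_map"].reshape(-1,1)).reshape(h,w,3)
def proj(f,p):
    c=(np.atleast_2d(p)-f["xyz"])@R.from_quat(f["orientation"]).as_matrix()
    K=f["mtx"]; return np.c_[K[0,0]*c[:,0]/-c[:,2]+K[0,2],K[1,1]*c[:,1]/c[:,2]+K[1,2]]
def big(m,a=30):
    n,l,s,c=cv2.connectedComponentsWithStats(m.astype(np.uint8))
    return [(l==i) for i in range(1,n) if s[i,4]>=a]
def rect(f,m,z):
    """min area rect of mask, cast on plane z -> centre, sizes(long,short), yaw of long side deg"""
    cs,_=cv2.findContours(m.astype(np.uint8),cv2.RETR_EXTERNAL,cv2.CHAIN_APPROX_NONE)
    c=max(cs,key=cv2.contourArea)[:,0]
    p=onz(f,c,z)[:,:2]
    (cx,cy),(a,b),t=cv2.minAreaRect((p*1000).astype(np.float32))
    if a<b:a,b,t=b,a,t+90
    return np.round([cx,cy,a,b,(t+90)%180-90],1)
E
cat > see.py <<'E'
from h import *
import sys
for n in ("top","scene"):
    f=env.grab_frame(n); px=f["pixels"]; P=cloud(f)
    H=cv2.cvtColor(px,cv2.COLOR_RGB2HSV).astype(int); h,s,v=H[...,0],H[...,1],H[...,2]
    on=(P[...,0]>.1)&(P[...,0]<.95)&(P[...,1]<.75)&(P[...,1]>-.65)
    ye=on&(((h>22)&(h<90)&(s>110))|((h>22)&(h<40)&(s>60)&(v>200)))&(P[...,2]>.02)&(P[...,2]<.13)
    for m in big(ye,60): print(n,"carton",rect(f,m,.044),"z",np.round(np.median(P[m][:,2]),3))
    for m in big(on&(h>45)&(h<80)&(s>110)&(P[...,2]<.02),400): print(n,"mat",rect(f,m,.001))
    gr=on&(s<60)&(v<140)&(P[...,2]>.010)&(P[...,2]<.03)
    for m in big(gr,60): print(n,"darkgrey(pad)",rect(f,m,.018),"z",np.round(np.median(P[m][:,2]),3))
    li=on&(s<45)&(v>110)&(P[...,2]>.055)&(P[...,2]<.075)
    for m in big(li,300): print(n,"lid",rect(f,m,.064),"z",np.round(np.median(P[m][:,2]),3))
    re=on&((h<8)|(h>172))&(s>130)&(P[...,2]>.08)&(P[...,2]<.13)
    for m in big(re,60): print(n,"red",rect(f,m,.1),"n",m.sum(),"z",np.round(np.median(P[m][:,2]),3))
E
python3 see.py
```

```text
top carton [766.7 107.4  62.4  28.  -50.9] z 0.089
top carton [408.6 608.1 208.3  80.7   1.5] z 0.081
top carton [456.5  12.8  90.9  46.5  -5.5] z 0.044
top carton [452.1 -93.3  91.6  45.9  -9.1] z 0.044
top mat [663.4 -89.7 180.7 180.5  76.7]
top darkgrey(pad) [ 927.9 -239.5  158.9    4.8  -89.8] z 0.024
top darkgrey(pad) [ 645.6 -595.   130.1   57.4   19. ] z 0.019
top darkgrey(pad) [ 473.3 -401.1   88.5   42.7  -30. ] z 0.017
top lid [ 628.5 -313.3  150.7  148.9  -12.3] z 0.064
top red [695.2 407.9 306.2 252.3 -62.3] n 2811 z 0.111
top red [423.7 620.3 171.3  14.3  12. ] n 231 z 0.119
top red [449.1 274.9 293.2  15.6 -62.3] n 511 z 0.098
top red [ 139.3 -604.3   90.1   53.4  -54.7] n 208 z 0.106
scene carton [461.2 -90.  106.6  59.2  -8.4] z 0.044
scene carton [466.3  15.9 108.7  56.9  -5.2] z 0.044
scene carton [398.7 613.4 246.6  69.   12.4] z 0.074
scene carton [793.1 142.4  58.4  32.6 -27. ] z 0.072
scene mat [627.8 -85.7 181.2 113.6  77. ]
scene darkgrey(pad) [ 665.4 -606.3   85.4   65.8   54.2] z 0.02
scene darkgrey(pad) [ 473.7 -403.3   89.    49.2  -30.4] z 0.019
scene lid [ 630.9 -316.6  151.7  151.1  -12.2] z 0.065
scene lid [935.9  66.6 275.2  17.2 -90. ] z 0.06
scene red [ 135.7 -606.6  113.2   85.9   42.9] n 212 z 0.104
scene red [455.2 277.4 288.7  23.  -62.1] n 483 z 0.097
scene red [694.5 406.3 304.4 255.6 -62.2] n 3632 z 0.11
scene red [411.5 639.8 192.9  68.4  11.6] n 486 z 0.113
```

```bash
python3 - <<'E'
from h import *
f=env.grab_frame("top")
im=f["pixels"][:,:,::-1]
a=cv2.resize(im[90:250,200:440],(800,533),interpolation=cv2.INTER_CUBIC)
b=cv2.resize(im[70:260,15:215],(600,570),interpolation=cv2.INTER_CUBIC)
cv2.imwrite("pics/za.png",a);cv2.imwrite("pics/zb.png",b)
E
```

```text
(no output)
```

View pics/za.png

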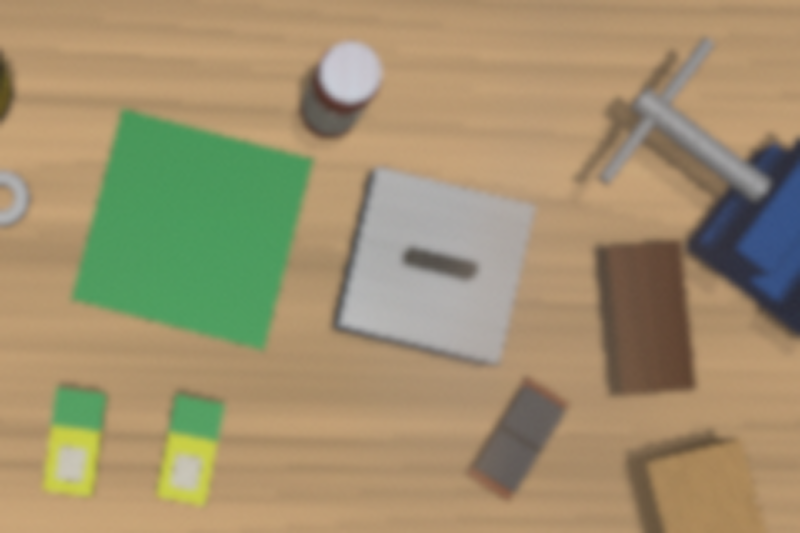

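View pics/zb.png

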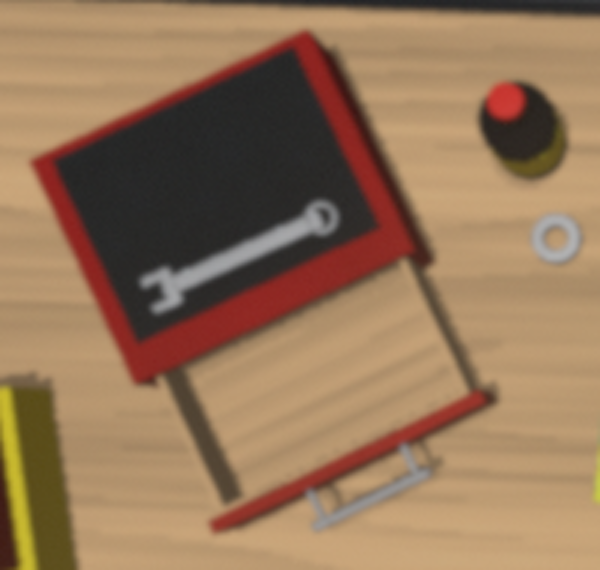

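```bash
cat > go.py <<'E'
from h import *
import sys
# python3 go.py x y z theta : (mm, deg; theta = heading of tool x) -> row needed from the present pose
def need(x,y,z,th):
    s=env.sense(); p=np.array(s["ee_pos"])*1000; M=R.from_quat(s["eef_rot"])
    T=R.from_matrix(np.c_[[np.cos(th),np.sin(th),0],[np.sin(th),-np.cos(th),0],[0,0,-1]])
    rv=(M.inv()*T).as_rotvec(degrees=True)
    print("t",round(s["time_s"],2),"pos",p.round(1),"th",round(np.degrees(np.arctan2(*M.as_matrix()[[1,0],0])),1),"F",np.round(s["ft_force"],1),"w",round(s["width"]*1000,1))
    print("ROW turn",rv.round(1),"shift",(M.inv().apply(np.array([x,y,z])-p)).round(1))
a=list(map(float,sys.argv[1:])); need(a[0],a[1],a[2],np.radians(a[3]))
E
python3 - <<'E'
from h import *
f=env.grab_frame("top");P=cloud(f);g=env.grab_frame("scene");Q=cloud(g)
A=np.r_[P.reshape(-1,3),Q.reshape(-1,3)]
k=(A[:,0]>.3)&(A[:,0]<.95)&(abs(A[:,1])<.5)&(A[:,2]>.07)
A=A[k]; gx=((A[:,0]-.3)*500).astype(int);gy=((A[:,1]+.5)*500).astype(int)
m=np.zeros((400,600),np.uint8);hm=np.zeros((400,600))
np.maximum.at(hm,(gx,gy),A[:,2]);m[gx,gy]=1;m=cv2.morphologyEx(m,cv2.MORPH_CLOSE,np.ones((5,5)))
n,l,s,c=cv2.connectedComponentsWithStats(m)
for i in range(1,n):
    if s[i,4]>30:
        print("x",(.3+c[i,1]/500).round(3),"y",(-.5+c[i,0]/500).round(3),"size x,y",s[i,3]*2,s[i,2]*2,"h",hm[l==i].max().round(3))
# drawer: front panel top rim & handle
E
python3 go.py 630 -315 200 78
```

```text
x 0.335 y -0.435 size x,y 68 62 h 0.107
x 0.661 y 0.368 size x,y 498 356 h 0.127
x 0.63 y -0.316 size x,y 44 76 h 0.1
x 0.747 y -0.483 size x,y 90 48 h 0.105
x 0.784 y 0.119 size x,y 80 78 h 0.218
x 0.778 y -0.218 size x,y 60 58 h 0.188
t 0.35 pos [ 136.6 -558.5  250.1] th 13.7 F [-0.1  1.2 -0.1] w 85.6
ROW turn [ -0.   -0.  -64.3] shift [ 537.2 -119.3   50.2]
```

```bash
python3 -m handwheel '[[0,0,-64,400,-89,20,100],[0,0,-64,400,-89,20,100],[0,0,-64,400,-89,20,100],[0,0,-64,400,-89,20,100],[0,0,-64,400,-89,20,100],[0,0,-64,400,-89,20,100],[0,0,-64,400,-89,20,100],[0,0,-64,400,-89,20,100]]' 40; python3 go.py 630 -315 160 78
```

```text
time_s: 1.15
ee_pos: [0.4965, -0.3805, 0.2309]
eef_rot: [0.777, 0.629, -0.0, 0.0]
ft_force: [0.6, -1.4, 0.3]
width: 0.0852
t 1.15 pos [ 496.5 -380.5  230.9] th 78.0 F [ 0.6 -1.4  0.3] w 85.2
ROW turn [ 0.  0. -0.] shift [ 91.9 116.9  70.8]
```

```bash
python3 -m handwheel '[[0,0,0,92,117,71,60],[0,0,0,92,117,71,60],[0,0,0,92,117,71,60],[0,0,0,92,117,71,60],[0,0,0,92,117,71,60],[0,0,0,92,117,71,60]]'; python3 go.py 630 -315 88 78; python3 - <<'E'
from h import *
f=env.grab_frame("scene")
cv2.imwrite("pics/s1.png",cv2.resize(f["pixels"][100:260,100:310,::-1],(780,594),interpolation=cv2.INTER_CUBIC))
f=env.grab_frame("top");P=cloud(f)
E
```

```text
time_s: 1.75
ee_pos: [0.628, -0.3172, 0.1601]
eef_rot: [0.779, 0.628, -0.001, 0.0]
ft_force: [0.3, -0.6, 0.7]
width: 0.0512
t 1.75 pos [ 628.  -317.2  160.1] th 77.7 F [ 0.3 -0.6  0.7] w 51.2
ROW turn [-0.   0.1 -0.3] shift [ 2.6  1.6 72.1]
```

View pics/s1.png

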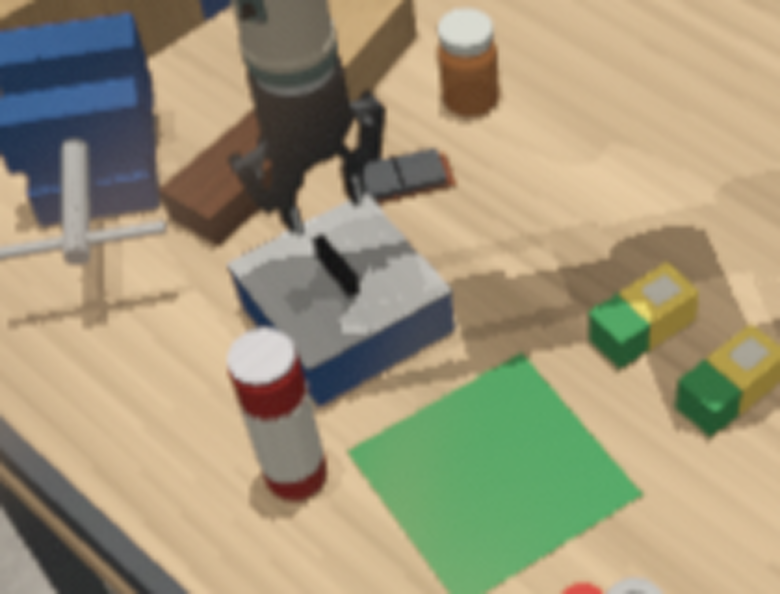

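The gripper stands open above the lid's handle at about (337,265), with the jaws across it. I'll go down slowly and grip.

```bash
python3 -m handwheel '[[0,0,0,2,1,20,60],[0,0,0,2,1,40,60],[0,0,0,2,1,55,60],[0,0,0,2,1,65,60],[0,0,0,2,1,71,60],[0,0,0,2,1,71,60],[0,0,0,2,1,71,60]]'; python3 -m handwheel '[[0,0,0,0,0,0,0],[0,0,0,0,0,0,0],[0,0,0,0,0,0,0],[0,0,0,0,0,0,0],[0,0,0,0,0,0,0],[0,0,0,0,0,0,0],[0,0,0,0,0,0,0]]' 60; python3 go.py 630 -315 260 78
```

```text
time_s: 2.55
ee_pos: [0.6304, -0.3153, 0.0895]
eef_rot: [0.779, 0.627, 0.0, 0.001]
ft_force: [0.6, -0.6, -0.3]
width: 0.0512
time_s: 3.25
ee_pos: [0.6303, -0.315, 0.0897]
eef_rot: [0.779, 0.628, 0.0, 0.001]
ft_force: [-1.4, -0.0, 5.4]
width: 0.0129
t 3.25 pos [ 630.3 -315.    89.7] th 77.7 F [-1.4 -0.   5.4] w 12.9
ROW turn [ 0.1  0.  -0.3] shift [-2.000e-01 -1.000e-01 -1.703e+02]
```

```bash
python3 -m handwheel '[[0,0,0,0,0,-10,0],[0,0,0,0,0,-25,0],[0,0,0,0,0,-50,0],[0,0,0,0,0,-90,0],[0,0,0,0,0,-130,0],[0,0,0,0,0,-170,0],[0,0,0,0,0,-170,0]]'; python3 go.py 663 -90 200 77.7
```

```text
time_s: 3.95
ee_pos: [0.6327, -0.3165, 0.2673]
eef_rot: [0.779, 0.628, 0.002, 0.007]
ft_force: [1.2, 0.0, -2.1]
width: 0.0128
t 3.95 pos [ 632.7 -316.5  267.3] th 77.7 F [ 1.2  0.  -2.1] w 12.8
ROW turn [0.8 0.3 0. ] shift [228.1 -19.4  65.9]
```

```bash
python3 -m handwheel '[[0,0,0,40,-3,0,0],[0,0,0,80,-6,0,0],[0,0,0,120,-8,0,0],[0,0,0,160,-11,0,0],[0,0,0,195,-14,0,0],[0,0,0,220,-16,20,0],[0,0,0,227,-16,50,0],[0,0,0,227,-16,80,0]]'; python3 -m handwheel '[[0,0,0,0,0,30,0],[0,0,0,0,0,60,0],[0,0,0,0,0,85,0],[0,0,0,0,0,105,0],[0,0,0,0,0,120,0],[0,0,0,0,0,125,0],[0,0,0,0,0,125,0]]'; python3 go.py 663 -90 38.7 77.7
```

```text
time_s: 4.75
ee_pos: [0.6625, -0.0875, 0.1778]
eef_rot: [0.778, 0.629, 0.0, -0.0]
ft_force: [0.4, -0.3, -3.0]
width: 0.0128
time_s: 5.45
ee_pos: [0.6618, -0.0895, 0.0526]
eef_rot: [0.779, 0.628, -0.001, -0.001]
ft_force: [-0.3, -0.2, -2.5]
width: 0.0127
t 5.45 pos [661.8 -89.5  52.6] th 77.7 F [-0.3 -0.2 -2.5] w 12.7
ROW turn [-0.1  0.   0. ] shift [-0.2  1.3 13.9]
```

```bash
python3 -m handwheel '[[0,0,0,0,0,5,0],[0,0,0,0,0,9,0],[0,0,0,0,0,12,0],[0,0,0,0,0,13,0],[0,0,0,0,0,13,0],[0,0,0,0,0,13,0]]'; python3 go.py 663 -90 38.7 77.7
```

```text
time_s: 6.05
ee_pos: [0.6628, -0.0897, 0.041]
eef_rot: [0.779, 0.628, 0.0, 0.0]
ft_force: [0.2, 0.0, -2.5]
width: 0.0126
t 6.05 pos [662.8 -89.7  41. ] th 77.7 F [ 0.2  0.  -2.5] w 12.6
ROW turn [0. 0. 0.] shift [-0.3  0.3  2.3]
```

```bash
python3 -m handwheel '[[0,0,0,0,0,1,0],[0,0,0,0,0,2,0],[0,0,0,0,0,3,0],[0,0,0,0,0,3,0]]'; python3 -m handwheel '[[0,0,0,0,0,0,50],[0,0,0,0,0,0,50],[0,0,0,0,0,0,50],[0,0,0,0,0,0,50],[0,0,0,0,0,0,50]]'; python3 go.py 663 -90 200 77.7
```

```text
time_s: 6.45
ee_pos: [0.6627, -0.0897, 0.0378]
eef_rot: [0.779, 0.628, 0.0, 0.0]
ft_force: [1.0, 0.2, -2.6]
width: 0.0133
time_s: 6.95
ee_pos: [0.6627, -0.0896, 0.038]
eef_rot: [0.779, 0.628, 0.0, 0.0]
ft_force: [0.3, -0.5, 0.3]
width: 0.0429
t 6.95 pos [662.7 -89.6  38. ] th 77.7 F [ 0.3 -0.5  0.3] w 42.9
ROW turn [0. 0. 0.] shift [  -0.3    0.4 -162. ]
```

```bash
python3 -m handwheel '[[0,0,0,0,0,-30,60],[0,0,0,0,0,-80,60],[0,0,0,-40,0,-120,100],[0,0,0,-80,0,-160,100],[0,0,0,-130,0,-160,100],[0,0,0,-180,0,-160,100],[0,0,0,-220,0,-160,100],[0,0,0,-220,0,-160,100]]'; python3 see.py; python3 go.py 473 -402 120 150;  python3 - <<'E'
from h import *
f=env.grab_frame("top");cv2.imwrite("pics/t2.png",f["pixels"][:,:,::-1])
f=env.grab_frame("scene");cv2.imwrite("pics/s2.png",f["pixels"][:,:,::-1])
E
```

```text
time_s: 7.75
ee_pos: [0.6142, -0.3117, 0.1978]
eef_rot: [0.781, 0.625, -0.001, 0.002]
ft_force: [-0.4, -0.1, 0.0]
width: 0.0852
top carton [768.  102.2  57.5  20.1 -38. ] z 0.089
top carton [408.6 608.  208.3  80.9   1.5] z 0.081
top carton [453.  -92.   90.2  42.6  -9.8] z 0.045
top carton [443.7  14.8  60.6  44.   -6.2] z 0.044
top mat [663.2 -89.8 180.4 180.3 -13.2]
top darkgrey(pad) [ 641.  -592.9  114.9   50.4   25.1] z 0.017
top darkgrey(pad) [ 480.2 -387.8   86.6   13.9  -30. ] z 0.017
top red [694.6 407.7 306.1 253.5 -62.4] n 2813 z 0.111
top red [423.9 620.8 171.8  13.5  11.4] n 230 z 0.119
top red [449.2 274.9 293.2  15.5 -62.4] n 513 z 0.098
top red [ 138.4 -602.9   90.6   53.8  -51.6] n 222 z 0.105
scene carton [461.1 -89.4 106.4  59.5  -9.2] z 0.044
scene carton [466.   15.  108.3  56.2  -5.2] z 0.044
scene carton [399.2 613.9 247.7  69.2  12.1] z 0.073
scene carton [792.9 143.2  58.4  32.1 -25.1] z 0.07
scene carton [495.8 714.7  32.4  17.8 -26.4] z 0.038
scene darkgrey(pad) [ 666.9 -604.5   78.8   66.1   54.6] z 0.02
scene darkgrey(pad) [ 475.7 -401.6   89.8   55.   -29. ] z 0.019
scene lid [936.3  71.9 285.7  18.1 -90. ] z 0.06
scene red [ 135.8 -606.6  113.3   85.9   42.9] n 209 z 0.105
scene red [456.2 277.9 288.7  25.  -62.1] n 485 z 0.097
scene red [694.5 406.4 304.3 255.8 -62.2] n 3622 z 0.11
scene red [411.5 639.8 192.9  68.4  11.6] n 482 z 0.113
t 7.85 pos [ 615.3 -305.8  197.5] th 77.6 F [ 0.5 -0.4  1. ] w 85.5
ROW turn [  0.   -0.1 -72.4] shift [-124.6 -118.3   77.5]
```

View pics/t2.png

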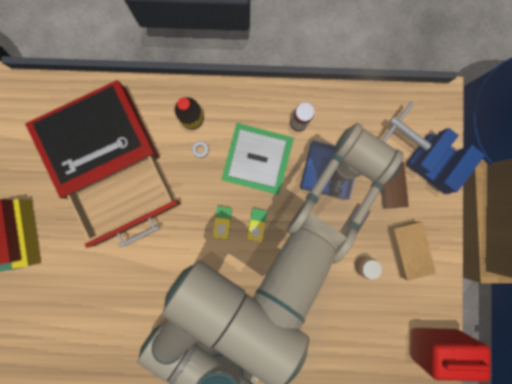

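View pics/s2.png

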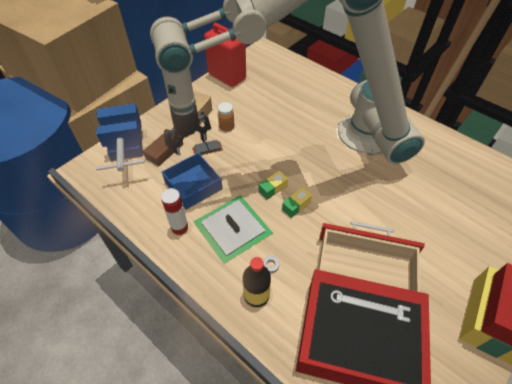

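The lid lies centred on the mat at (258,158) in top, and the tin is open at (195,180) in scene. The pad at (207,147) hasn't moved. Next I'll fetch the pad.

```bash
python3 -m handwheel '[[0,0,-72,-125,-118,78,100],[0,0,-72,-125,-118,78,100],[0,0,-72,-125,-118,78,100],[0,0,-72,-125,-118,78,100],[0,0,-72,-125,-118,78,100],[0,0,-72,-125,-118,78,100],[0,0,-72,-125,-118,78,100],[0,0,-72,-125,-118,78,100]]'; python3 -m handwheel '[[0,0,-2,0,0,0,100],[0,0,-4,0,0,0,100],[0,0,-4,0,0,0,100]]'; python3 go.py 473.5 -402 21 150
```

```text
time_s: 8.75
ee_pos: [0.4749, -0.3999, 0.1199]
eef_rot: [0.284, 0.959, 0.0, 0.0]
ft_force: [0.7, 0.1, -0.3]
width: 0.0851
time_s: 9.05
ee_pos: [0.475, -0.4, 0.12]
eef_rot: [0.254, 0.967, 0.0, 0.0]
ft_force: [-0.5, 0.7, -0.6]
width: 0.0854
t 9.05 pos [ 475. -400.  120.] th 150.6 F [-0.5  0.7 -0.6] w 85.4
ROW turn [0.  0.  0.6] shift [ 0.3 -2.6 99. ]
```

```bash
python3 -m handwheel '[[0,0,0,0,-3,35,100],[0,0,0,0,-3,65,100],[0,0,0,0,-3,82,100],[0,0,0,0,-3,92,100],[0,0,0,0,-3,98,100],[0,0,0,0,-3,98,100],[0,0,0,0,-3,98,100]]'; python3 -m handwheel '[[0,0,0,0,0,0,40],[0,0,0,0,0,0,40],[0,0,0,0,0,0,40],[0,0,0,0,0,0,0],[0,0,0,0,0,0,0],[0,0,0,0,0,0,0],[0,0,0,0,0,0,0],[0,0,0,0,0,0,0]]' 70; python3 go.py 473.5 -402 150 150
```

```text
time_s: 9.75
ee_pos: [0.4732, -0.4047, 0.0227]
eef_rot: [0.255, 0.967, -0.001, 0.001]
ft_force: [-0.7, -0.1, -0.7]
width: 0.0852
time_s: 10.55
ee_pos: [0.4729, -0.4052, 0.0231]
eef_rot: [0.255, 0.967, -0.001, 0.001]
ft_force: [-1.0, -0.6, 6.8]
width: 0.0439
t 10.55 pos [ 472.9 -405.2   23.1] th 150.5 F [-1.  -0.6  6.8] w 43.9
ROW turn [-0.1  0.1  0.5] shift [   0.8    2.9 -126.9]
```

```bash
python3 -m handwheel '[[0,0,0,0,0,-15,0],[0,0,0,0,0,-40,0],[0,0,0,0,0,-80,0],[0,0,0,0,0,-115,0],[0,0,0,0,0,-135,0],[0,0,0,0,0,-135,0],[0,0,0,0,0,-135,0]]'; python3 go.py 630 -315 158 78
```

```text
time_s: 11.25
ee_pos: [0.472, -0.4037, 0.1558]
eef_rot: [0.255, 0.967, 0.0, -0.001]
ft_force: [-0.4, -0.8, -4.0]
width: 0.044
t 11.25 pos [ 472.  -403.7  155.8] th 150.5 F [-0.4 -0.8 -4. ] w 44.0
ROW turn [-0.  -0.1 72.5] shift [-93.9 155.   -2.3]
```

```bash
python3 -m handwheel '[[0,0,72.5,-94,155,0,0],[0,0,72.5,-94,155,0,0],[0,0,72.5,-94,155,0,0],[0,0,72.5,-94,155,0,0],[0,0,72.5,-94,155,0,0],[0,0,72.5,-94,155,0,0],[0,0,72.5,-94,155,0,0],[0,0,72.5,-94,155,0,0]]'; python3 -m handwheel '[[0,0,4,0,0,0,0],[0,0,4,0,0,0,0],[0,0,4,0,0,0,0]]';python3 go.py 630 -315 28 78; python3 - <<'E'
from h import *
f=env.grab_frame("scene");cv2.imwrite("pics/s3.png",cv2.resize(f["pixels"][60:260,100:340,::-1],(720,600)))
E
```

```text
time_s: 12.05
ee_pos: [0.6294, -0.3146, 0.153]
eef_rot: [0.756, 0.654, -0.001, -0.003]
ft_force: [0.3, 0.1, -3.8]
width: 0.0442
time_s: 12.35
ee_pos: [0.6298, -0.3152, 0.1544]
eef_rot: [0.776, 0.631, -0.001, -0.002]
ft_force: [-0.7, -0.2, -3.6]
width: 0.044
t 12.35 pos [ 629.8 -315.2  154.4] th 78.2 F [-0.7 -0.2 -3.6] w 44.0
ROW turn [-0.2 -0.1  0.2] shift [1.000e-01 6.000e-01 1.264e+02]
```

View pics/s3.png

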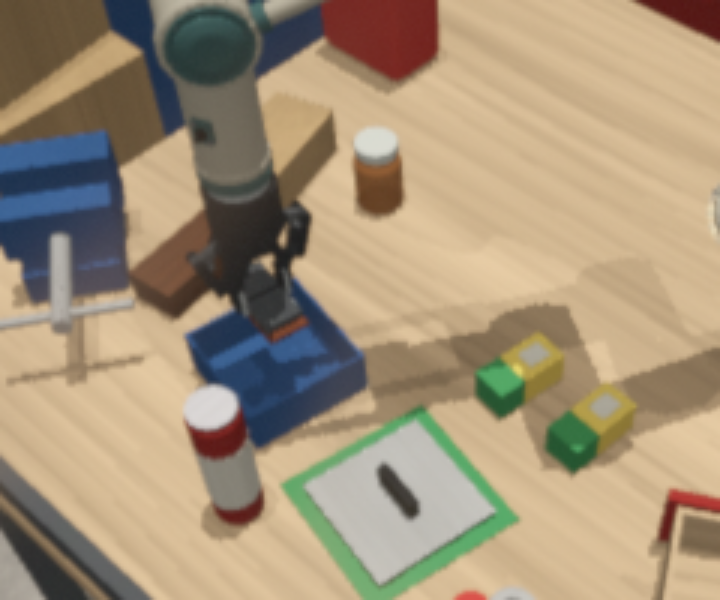

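The pad is held level above the tin at (275,300). I'll lower it in.

```bash
python3 -m handwheel '[[0,0,0,0,0,35,0],[0,0,0,0,0,70,0],[0,0,0,0,0,95,0],[0,0,0,0,0,110,0],[0,0,0,0,0,118,0],[0,0,0,0,0,123,0],[0,0,0,0,0,125,0],[0,0,0,0,0,126,0]]'; python3 -m handwheel '[[0,0,0,0,0,0,0],[0,0,0,0,0,0,0]]'; python3 go.py 630 -315 27 78
```

```text
time_s: 13.2
ee_pos: [0.6315, -0.3162, 0.0319]
eef_rot: [0.777, 0.63, 0.0, 0.001]
ft_force: [-0.6, 0.6, -3.9]
width: 0.0441
time_s: 13.4
ee_pos: [0.6312, -0.316, 0.0318]
eef_rot: [0.777, 0.63, 0.0, 0.001]
ft_force: [-0.1, -0.1, -3.9]
width: 0.0439
t 13.4 pos [ 631.2 -316.    31.8] th 78.1 F [-0.1 -0.1 -3.9] w 43.9
ROW turn [0.1 0.  0.1] shift [ 0.8 -1.4  4.7]
```

```bash
python3 -m handwheel '[[0,0,0,0,0,2,0],[0,0,0,0,0,4,0],[0,0,0,0,0,5,0],[0,0,0,0,0,5,0]]'; python3 -m handwheel '[[0,0,0,0,0,0,75],[0,0,0,0,0,0,75],[0,0,0,0,0,0,75],[0,0,0,0,0,0,75]]';python3 -m handwheel '[[0,0,0,0,0,-20,75],[0,0,0,0,0,-60,75],[0,0,0,0,0,-110,75],[0,0,0,0,0,-160,100],[0,0,0,50,-20,-170,100],[0,0,0,100,-40,-170,100],[0,0,0,150,-60,-170,100],[0,0,0,180,-80,-170,100]]'; python3 see.py | grep -E "carton|pad"; python3 - <<'E'
from h import *
f=env.grab_frame("top");cv2.imwrite("pics/t4.png",cv2.resize(f["pixels"][90:290,200:440,::-1],(720,600)))
E
```

```text
time_s: 13.8
ee_pos: [0.6309, -0.3159, 0.0272]
eef_rot: [0.777, 0.63, 0.0, 0.0]
ft_force: [-0.7, 1.0, 5.0]
width: 0.0443
time_s: 14.2
ee_pos: [0.6308, -0.3158, 0.0257]
eef_rot: [0.777, 0.63, -0.0, 0.0]
ft_force: [-0.3, -0.5, -0.9]
width: 0.0644
time_s: 15.0
ee_pos: [0.5897, -0.1212, 0.196]
eef_rot: [0.777, 0.63, 0.001, 0.0]
ft_force: [1.3, -0.4, 0.7]
width: 0.0852
top carton [767.  106.9  61.8  26.2 -49.1] z 0.088
top carton [408.6 608.1 208.3  80.6   1.5] z 0.082
top carton [457.5  21.9  93.6  28.9 -12.2] z 0.044
top carton [438.  -90.9  62.6  45.5  -9.7] z 0.045
top darkgrey(pad) [ 648.5 -593.   123.1   59.4   19. ] z 0.019
top darkgrey(pad) [ 639.3 -381.5  140.2   59.7   16.6] z 0.019
top darkgrey(pad) [ 631.2 -314.1  102.    48.2   76.2] z 0.021
scene carton [461.3 -90.  106.5  59.   -7.4] z 0.043
scene carton [466.2  14.5 107.9  55.3  -5.1] z 0.043
scene carton [398.4 614.6 246.4  69.1  11.6] z 0.074
scene carton [792.3 142.9  57.5  31.  -25.1] z 0.071
scene darkgrey(pad) [ 663.8 -608.3   91.6   65.6   53.9] z 0.019
scene darkgrey(pad) [ 631.8 -321.8   81.5   48.    77. ] z 0.023
scene darkgrey(pad) [ 631.6 -100.   107.7   86.5   77.8] z 0.013
```

View pics/t4.png

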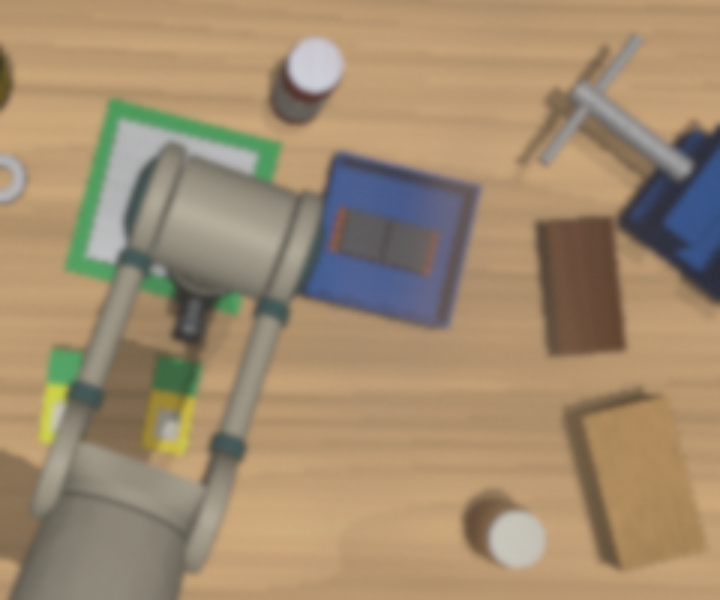

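The pad lies flat in the tin at (388,243). Both cartons are where they were. Next is the nearer carton, at (452,-93) mm with heading -9°.

```bash
python3 go.py 452.5 -93 130 171
```

```text
t 15.15 pos [ 588.5 -120.2  196.2] th 78.3 F [0.2 0.6 0.3] w 85.4
ROW turn [ -0.   -0.  -92.7] shift [  -0.9 -138.7   66.2]
```

```bash
python3 -m handwheel '[[0,0,-92.7,0,-139,66,100],[0,0,-92.7,0,-139,66,100],[0,0,-92.7,0,-139,66,100],[0,0,-92.7,0,-139,66,100],[0,0,-92.7,0,-139,66,100],[0,0,-92.7,0,-139,66,100],[0,0,-92.7,0,-139,66,100],[0,0,-92.7,0,-139,66,100]]'; python3 -m handwheel '[[0,0,-8,0,0,0,100],[0,0,-16,0,0,0,100],[0,0,-24,0,0,0,100],[0,0,-24,0,0,0,100],[0,0,-24,0,0,0,100]]'; python3 go.py 452.5 -93 33 171
```

```text
time_s: 15.95
ee_pos: [0.4544, -0.0959, 0.1299]
eef_rot: [0.283, 0.959, -0.0, 0.001]
ft_force: [-0.4, -0.2, 0.6]
width: 0.0858
time_s: 16.45
ee_pos: [0.454, -0.0953, 0.1298]
eef_rot: [0.082, 0.997, -0.0, 0.0]
ft_force: [0.4, 0.5, 0.3]
width: 0.0856
t 16.45 pos [454.  -95.3 129.8] th 170.6 F [0.4 0.5 0.3] w 85.6
ROW turn [-0.   0.  -0.4] shift [ 1.9  2.1 96.8]
```

```bash
python3 -m handwheel '[[0,0,0,2,2,35,100],[0,0,0,2,2,65,100],[0,0,0,2,2,82,100],[0,0,0,2,2,92,100],[0,0,0,2,2,96,100],[0,0,0,2,2,96,100]]'; python3 -m handwheel '[[0,0,0,0,0,0,40],[0,0,0,0,0,0,40],[0,0,0,0,0,0,40],[0,0,0,0,0,0,0],[0,0,0,0,0,0,0],[0,0,0,0,0,0,0]]' 60; python3 -m handwheel '[[0,0,0,0,0,-15,0],[0,0,0,0,0,-40,0],[0,0,0,0,0,-80,0],[0,0,0,0,0,-110,0],[0,0,0,0,0,-130,0],[0,0,0,0,0,-130,0],[0,0,0,0,0,-130,0]]';  python3 go.py 547 261 165 117.7
```

```text
time_s: 17.05
ee_pos: [0.4522, -0.0924, 0.0338]
eef_rot: [0.08, 0.997, -0.0, 0.0]
ft_force: [-0.3, 0.9, 0.7]
width: 0.0853
time_s: 17.65
ee_pos: [0.4527, -0.0926, 0.0348]
eef_rot: [0.08, 0.997, -0.001, 0.001]
ft_force: [-0.5, -0.7, 5.7]
width: 0.0448
time_s: 18.35
ee_pos: [0.4514, -0.0919, 0.1635]
eef_rot: [0.08, 0.997, 0.0, -0.0]
ft_force: [-0.3, -0.4, -1.3]
width: 0.0452
t 18.35 pos [451.4 -91.9 163.5] th 170.8 F [-0.3 -0.4 -1.3] w 45.2
ROW turn [-0.  -0.  53.1] shift [-38.2 363.6  -1.6]
```

```bash
python3 -m handwheel '[[0,0,53,-38,364,-2,0],[0,0,53,-38,364,-2,0],[0,0,53,-38,364,-2,0],[0,0,53,-38,364,-2,0],[0,0,53,-38,364,-2,0],[0,0,53,-38,364,-2,0],[0,0,53,-38,364,-2,0],[0,0,53,-38,364,-2,0]]'; python3 -m handwheel '[[0,0,0,0,0,0,0],[0,0,0,0,0,0,0],[0,0,0,0,0,0,0]]'; python3 go.py 547 261 57 117.7; python3 - <<'E'
from h import *
f=env.grab_frame("top");cv2.imwrite("pics/t5.png",cv2.resize(f["pixels"][70:270,15:255,::-1],(720,600)))
f=env.grab_frame("scene");cv2.imwrite("pics/s5.png",cv2.resize(f["pixels"][140:340,240:480,::-1],(720,600)))
E
```

```text
time_s: 19.15
ee_pos: [0.5458, 0.2607, 0.1631]
eef_rot: [0.517, 0.856, -0.002, -0.001]
ft_force: [2.1, -1.1, -1.4]
width: 0.045
time_s: 19.45
ee_pos: [0.5455, 0.2579, 0.1639]
eef_rot: [0.516, 0.856, -0.002, -0.001]
ft_force: [-0.1, -0.6, -1.4]
width: 0.0449
t 19.45 pos [545.5 257.9 163.9] th 117.8 F [-0.1 -0.6 -1.4] w 44.9
ROW turn [-0.2  0.   0.1] shift [  2.    3.2 106.9]
```

View pics/t5.png

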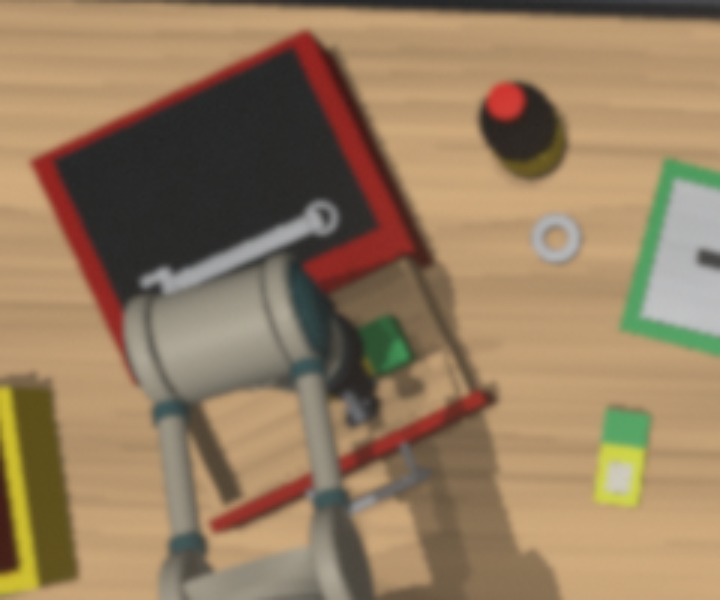

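View pics/s5.png

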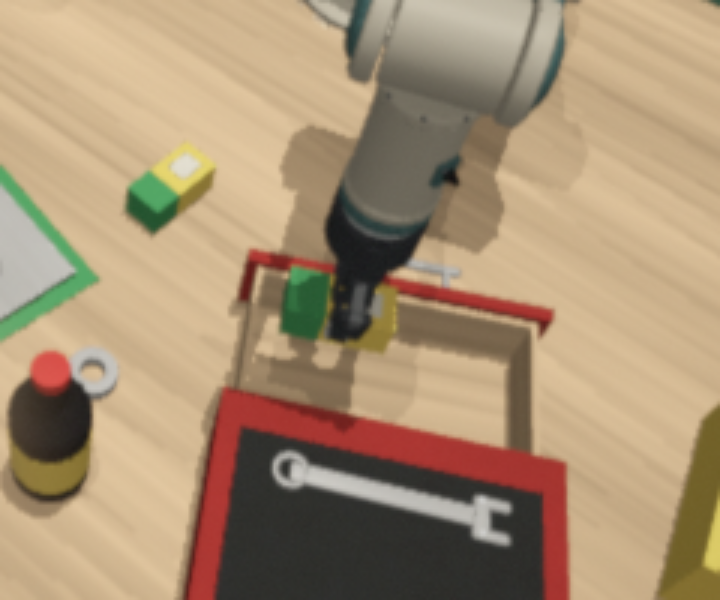

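The carton hangs over the drawer's right end ((390,345) in top) and is clear of the panel. I'll lower it.

```bash
python3 -m handwheel '[[0,0,0,2,3,35,0],[0,0,0,2,3,65,0],[0,0,0,2,3,85,0],[0,0,0,2,3,96,0],[0,0,0,2,3,102,0],[0,0,0,2,3,105,0],[0,0,0,2,3,106,0],[0,0,0,2,3,106,0]]'; python3 go.py 547 261 56 117.7
```

```text
time_s: 20.35
ee_pos: [0.5491, 0.2624, 0.0606]
eef_rot: [0.516, 0.856, 0.001, 0.001]
ft_force: [0.2, -0.0, -0.8]
width: 0.0448
t 20.35 pos [549.1 262.4  60.6] th 117.8 F [ 0.2 -0.  -0.8] w 44.8
ROW turn [0.1 0.  0.1] shift [-0.3 -2.6  4.6]
```

```bash
python3 -m handwheel '[[0,0,0,0,0,1,0],[0,0,0,0,0,2,0],[0,0,0,0,0,3,0],[0,0,0,0,0,4,0],[0,0,0,0,0,4,0]]'; python3 go.py 547 261 56 117.7
```

```text
time_s: 20.85
ee_pos: [0.549, 0.2627, 0.0569]
eef_rot: [0.516, 0.857, 0.001, 0.0]
ft_force: [-1.1, 0.1, 4.9]
width: 0.0451
t 20.85 pos [549.  262.7  56.9] th 117.9 F [-1.1  0.1  4.9] w 45.1
ROW turn [0.1 0.  0.2] shift [-0.5 -2.5  0.9]
```

Contact with the drawer floor (about 6 N net). I'll release, rise and look.

```bash
python3 -m handwheel '[[0,0,0,0,0,0,75],[0,0,0,0,0,0,75],[0,0,0,0,0,0,75]]'; python3 -m handwheel '[[0,0,0,0,0,-20,75],[0,0,0,0,0,-60,75],[0,0,0,0,0,-100,75],[0,0,0,0,-30,-120,100],[0,0,0,0,-80,-120,100],[0,0,0,0,-130,-120,100],[0,0,0,0,-180,-120,100],[0,0,0,0,-180,-120,100]]'; python3 see.py | grep -E "carton|red"; python3 - <<'E'
from h import *
f=env.grab_frame("scene");cv2.imwrite("pics/s6.png",cv2.resize(f["pixels"][140:340,240:480,::-1],(720,600)))
E
python3 go.py 457 13 130 175
```

```text
time_s: 21.15
ee_pos: [0.5484, 0.2623, 0.0556]
eef_rot: [0.516, 0.857, -0.0, -0.0]
ft_force: [-0.3, 0.2, 0.3]
width: 0.0639
time_s: 21.95
ee_pos: [0.3806, 0.1753, 0.1743]
eef_rot: [0.516, 0.856, -0.004, -0.003]
ft_force: [0.7, 0.2, -0.4]
width: 0.0854
top carton [766.4 107.2  62.4  28.6 -50.9] z 0.087
top carton [550.2 270.1  97.7  49.5 -61.5] z 0.067
top carton [408.6 608.  208.3  80.8   1.5] z 0.082
top carton [490.3   9.9  33.7  24.4 -88.4] z 0.045
top carton [442.5  14.1  62.9  46.5  -5.5] z 0.044
top red [695.4 407.6 307.  252.2 -62.4] n 2809 z 0.111
top red [424.1 620.9 171.3  14.7  10.9] n 232 z 0.119
top red [448.9 275.5 291.9  15.9 -62.2] n 515 z 0.098
top red [ 138.6 -606.2   90.4   51.5  -55.8] n 210 z 0.107
scene carton [466.1  15.1 108.8  54.7  -4.4] z 0.044
scene carton [546.1 262.1  97.5  67.1 -61.1] z 0.065
scene carton [398.4 614.6 246.4  69.7  11.4] z 0.073
scene carton [794.  142.3  56.6  31.8 -29.2] z 0.07
scene red [ 131.1 -607.4  108.2   87.7   44.7] n 208 z 0.105
scene red [456.1 277.1 290.2  25.7 -61.5] n 496 z 0.097
scene red [694.4 406.3 304.3 255.4 -62.2] n 3629 z 0.11
scene red [409.4 638.8 197.6  68.4  11.9] n 490 z 0.114
t 22.1 pos [390.2 178.5 176.3] th 117.8 F [ 0.5 -0.   0.4] w 85.2
ROW turn [  0.1   0.1 -57.2] shift [-177.5  -18.3   46.4]
```

View pics/s6.png

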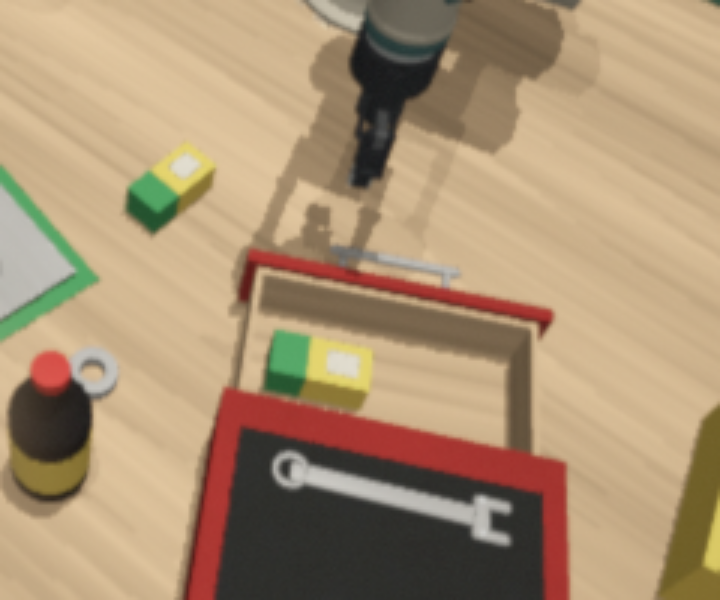

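The carton sits flat in the drawer at (320,370). The second carton hasn't moved (170,185).

```bash
python3 -m handwheel '[[0,0,-57,-177,-18,46,100],[0,0,-57,-177,-18,46,100],[0,0,-57,-177,-18,46,100],[0,0,-57,-177,-18,46,100],[0,0,-57,-177,-18,46,100],[0,0,-57,-177,-18,46,100],[0,0,-57,-177,-18,46,100],[0,0,-57,-177,-18,46,100]]'; python3 -m handwheel '[[0,0,0,0,0,0,100],[0,0,0,0,0,0,100],[0,0,0,0,0,0,100]]'; python3 go.py 457 13 32 174.5
```

```text
time_s: 22.9
ee_pos: [0.4586, 0.0129, 0.1295]
eef_rot: [0.044, 0.999, -0.0, 0.001]
ft_force: [-0.2, 0.0, -0.5]
width: 0.0857
time_s: 23.2
ee_pos: [0.4569, 0.0134, 0.1297]
eef_rot: [0.045, 0.999, -0.0, 0.0]
ft_force: [0.1, -0.0, -0.3]
width: 0.0856
t 23.2 pos [456.9  13.4 129.7] th 174.8 F [ 0.1 -0.  -0.3] w 85.6
ROW turn [-0.   0.   0.3] shift [-0.1 -0.3 97.7]
```

```bash
python3 -m handwheel '[[0,0,0,0,0,35,100],[0,0,0,0,0,65,100],[0,0,0,0,0,82,100],[0,0,0,0,0,92,100],[0,0,0,0,0,97,100],[0,0,0,0,0,97,100]]'; python3 -m handwheel '[[0,0,0,0,0,0,40],[0,0,0,0,0,0,40],[0,0,0,0,0,0,40],[0,0,0,0,0,0,0],[0,0,0,0,0,0,0],[0,0,0,0,0,0,0]]' 60; python3 -m handwheel '[[0,0,0,0,0,-15,0],[0,0,0,0,0,-40,0],[0,0,0,0,0,-80,0],[0,0,0,0,0,-110,0],[0,0,0,0,0,-135,0],[0,0,0,0,0,-135,0],[0,0,0,0,0,-135,0]]';  python3 go.py 492 364 165 117.7
```

```text
time_s: 23.8
ee_pos: [0.4564, 0.0133, 0.0326]
eef_rot: [0.045, 0.999, -0.0, -0.0]
ft_force: [-0.1, -0.7, -0.1]
width: 0.0855
time_s: 24.4
ee_pos: [0.4569, 0.0131, 0.0338]
eef_rot: [0.045, 0.999, -0.0, 0.001]
ft_force: [-0.2, -0.4, 4.9]
width: 0.0452
time_s: 25.1
ee_pos: [0.4557, 0.0134, 0.1675]
eef_rot: [0.045, 0.999, -0.0, 0.0]
ft_force: [0.0, -0.1, -2.4]
width: 0.0451
t 25.1 pos [455.7  13.4 167.5] th 174.8 F [ 0.  -0.1 -2.4] w 45.1
ROW turn [ 0.   0.  57.1] shift [ -4.7 352.5   2.5]
```

```bash
python3 -m handwheel '[[0,0,57,-5,352,0,0],[0,0,57,-5,352,0,0],[0,0,57,-5,352,0,0],[0,0,57,-5,352,0,0],[0,0,57,-5,352,0,0],[0,0,57,-5,352,0,0],[0,0,57,-5,352,0,0],[0,0,57,-5,352,0,0]]'; python3 -m handwheel '[[0,0,0,0,0,0,0],[0,0,0,0,0,0,0],[0,0,0,0,0,0,0]]'; python3 go.py 492 364 57 117.7; python3 - <<'E'
from h import *
f=env.grab_frame("scene");cv2.imwrite("pics/s7.png",cv2.resize(f["pixels"][140:340,240:480,::-1],(720,600)))
E
```

```text
time_s: 25.9
ee_pos: [0.4914, 0.3657, 0.1647]
eef_rot: [0.517, 0.856, -0.002, -0.001]
ft_force: [1.2, -0.0, -2.2]
width: 0.0448
time_s: 26.2
ee_pos: [0.4917, 0.362, 0.1659]
eef_rot: [0.516, 0.856, -0.002, -0.001]
ft_force: [-0.6, -0.4, -2.0]
width: 0.045
t 26.2 pos [491.7 362.  165.9] th 117.8 F [-0.6 -0.4 -2. ] w 45.0
ROW turn [-0.2  0.   0.1] shift [  1.7   1.7 108.9]
```

View pics/s7.png

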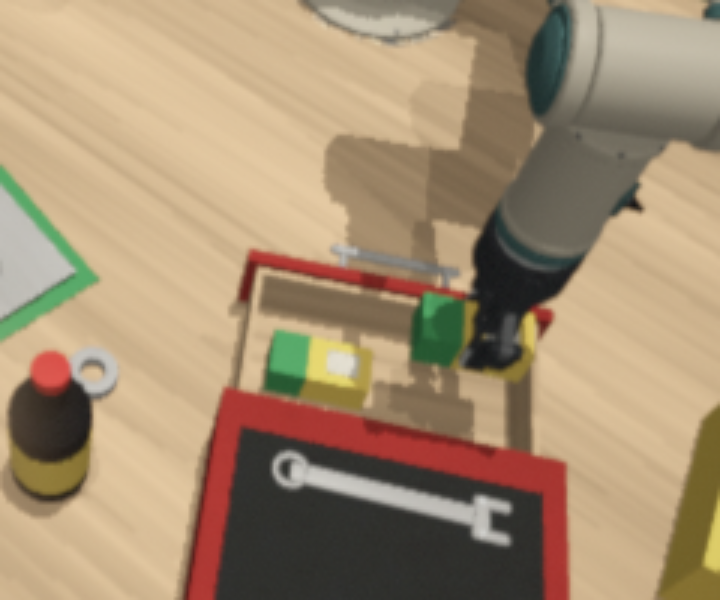

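```bash
python3 -m handwheel '[[0,0,0,-3,0,35,0],[0,0,0,-3,0,65,0],[0,0,0,-3,0,85,0],[0,0,0,-3,0,97,0],[0,0,0,-3,0,104,0],[0,0,0,-3,0,107,0],[0,0,0,-3,0,108,0],[0,0,0,-3,0,108,0]]'; python3 go.py 492 364 55 117.7
```

```text
time_s: 27.05
ee_pos: [0.4947, 0.3611, 0.0606]
eef_rot: [0.516, 0.856, 0.001, 0.0]
ft_force: [-0.6, -0.5, -1.5]
width: 0.0449
t 27.05 pos [494.7 361.1  60.6] th 117.8 F [-0.6 -0.5 -1.5] w 44.9
ROW turn [0.1 0.  0.1] shift [ 3.9 -1.   5.6]
```

```bash
python3 -m handwheel '[[0,0,0,0,0,1,0],[0,0,0,0,0,2,0],[0,0,0,0,0,3,0],[0,0,0,0,0,4,0],[0,0,0,0,0,5,0],[0,0,0,0,0,5,0]]'; python3 -m handwheel '[[0,0,0,0,0,0,75],[0,0,0,0,0,0,75],[0,0,0,0,0,0,75]]'; python3 -m handwheel '[[0,0,0,0,0,-20,75],[0,0,0,0,0,-60,75],[0,0,0,0,0,-100,75],[0,0,0,0,-30,-140,100],[0,0,0,0,-80,-140,100],[0,0,0,0,-130,-140,100],[0,0,0,0,-180,-140,100],[0,0,0,0,-180,-140,100]]'; python3 see.py | grep -E "carton|mat|lid|pad"; python3 - <<'E'
from h import *
f=env.grab_frame("scene");cv2.imwrite("pics/s8.png",f["pixels"][:,:,::-1])
f=env.grab_frame("top");cv2.imwrite("pics/t8.png",cv2.resize(f["pixels"][70:270,190:430,::-1],(720,600)))
E
```

```text
time_s: 27.65
ee_pos: [0.4946, 0.3612, 0.0558]
eef_rot: [0.516, 0.857, 0.001, 0.0]
ft_force: [-0.4, -0.1, 5.1]
width: 0.045
time_s: 27.95
ee_pos: [0.4941, 0.3607, 0.0546]
eef_rot: [0.516, 0.856, -0.0, 0.0]
ft_force: [-0.4, -0.8, -0.4]
width: 0.0642
time_s: 28.75
ee_pos: [0.3269, 0.2725, 0.1934]
eef_rot: [0.516, 0.857, -0.004, -0.002]
ft_force: [1.0, -0.1, -1.0]
width: 0.0853
top carton [766.9 107.6  62.4  27.4 -50.9] z 0.088
top carton [551.4 270.8  97.7  49.5 -61.5] z 0.067
top carton [496.2 369.5  98.6  49.4 -61.5] z 0.067
top carton [408.6 608.  208.3  80.8   1.5] z 0.082
top mat [663.6 -89.6 179.8 179.6  76.8]
top darkgrey(pad) [ 648.5 -593.   123.1   59.4   19. ] z 0.02
top darkgrey(pad) [ 633.3 -311.    95.8   52.1   77. ] z 0.021
scene carton [546.1 262.8  97.8  67.6 -62.3] z 0.065
scene carton [492.2 360.7 100.7  70.3 -63. ] z 0.065
scene carton [399.3 613.3 247.7  67.4  11.6] z 0.074
scene carton [794.3 142.4  55.9  32.7 -31.3] z 0.072
scene carton [493.9 708.2  25.9  23.5  19.8] z 0.036
scene darkgrey(pad) [ 683.  -581.7   66.8   25.6  -32.8] z 0.021
scene darkgrey(pad) [ 631.5 -322.    82.1   47.9   78. ] z 0.022
scene lid [936.3  68.4 278.7  18.   90. ] z 0.06
```

View pics/s8.png

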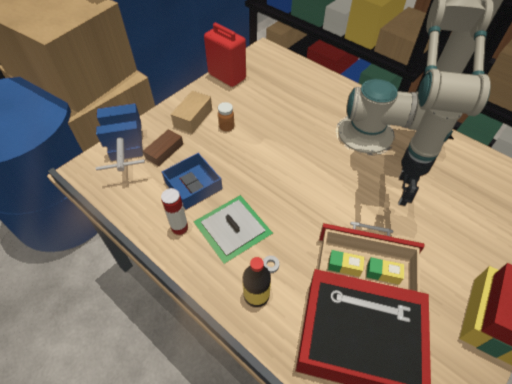

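View pics/t8.png

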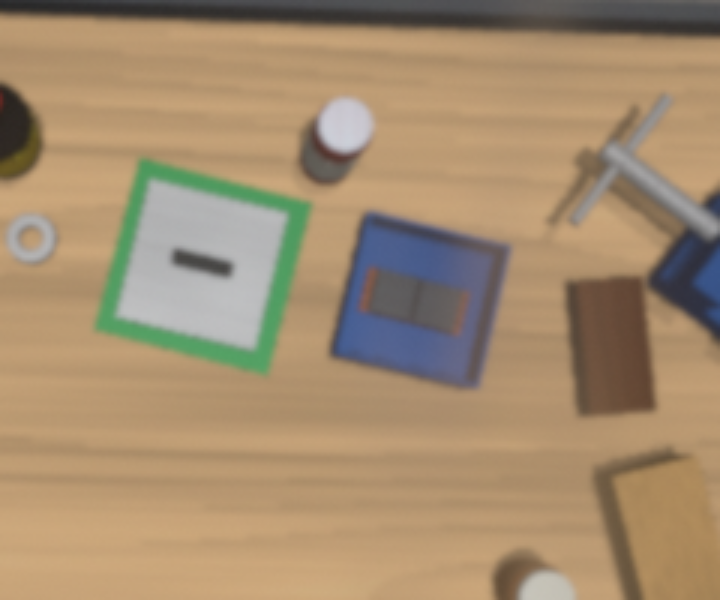

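Both cartons are in the drawer ((347,262) and (385,270) in scene), and nothing else is loose in the area now visible. Next I'll measure the tin's rim and the lid.

```bash
cat > lt.py <<'E'
from h import *
for n in ("top","scene"):
    f=env.grab_frame(n);P=cloud(f)
    H=cv2.cvtColor(f["pixels"],cv2.COLOR_RGB2HSV).astype(int);h,s,v=H[...,0],H[...,1],H[...,2]
    nr=lambda x,y,r:np.hypot(P[...,0]-x,P[...,1]-y)<r
    for m in big(nr(.63,-.315,.125)&(P[...,2]>.05)&(h>95)&(h<130)&(s>70),100): print(n,"tin rim",rect(f,m,.060))
    for m in big(nr(.63,-.315,.125)&(s<60)&(v>110)&(P[...,2]>.05),500): print(n,"lid on tin",rect(f,m,.064))
    for m in big(nr(.663,-.09,.12)&(s<60),500): print(n,"lid",rect(f,m,.013))
    for m in big(nr(.663,-.09,.12)&(s<90)&(v<90),20): print(n,"handle",rect(f,m,.041))
E
python3 lt.py; python3 go.py 662.7 -89.6 110 77.7
```

```text
top lid [663.4 -87.9 152.6 151.7 -12.2]
top handle [661.9 -87.6  52.4  10.5  77.6]
scene tin rim [ 627.5 -335.4  152.   108.7  -12.8]
scene tin rim [ 645.8 -248.6  150.    29.4  -13.9]
scene lid [663.3 -91.3 154.  153.2  77.7]
scene handle [668.8 -84.6  68.3  16.2  77.9]
t 29.05 pos [336.5 277.5 194.9] th 117.8 F [-0.7 -0.1  1. ] w 85.9
ROW turn [ 0.1 -0.  40.1] shift [-476.9  116.9   85.1]
```

```bash
python3 -m handwheel '[[0,0,40,-300,73,0,100],[0,0,40,-300,73,0,100],[0,0,40,-300,73,0,100],[0,0,40,-300,73,0,100],[0,0,40,-300,73,0,100],[0,0,40,-300,73,0,100],[0,0,40,-300,73,0,100],[0,0,40,-300,73,0,60]]'; python3 go.py 662.7 -89.6 120 77.7
```

```text
time_s: 29.85
ee_pos: [0.5416, 0.0441, 0.1938]
eef_rot: [0.779, 0.627, -0.0, -0.0]
ft_force: [-1.1, 1.5, -0.0]
width: 0.0733
t 29.85 pos [541.6  44.1 193.8] th 77.7 F [-1.1  1.5 -0. ] w 73.3
ROW turn [-0.  0. -0.] shift [-104.7  146.9   73.7]
```

```bash
python3 -m handwheel '[[0,0,0,-105,147,74,60],[0,0,0,-105,147,74,60],[0,0,0,-105,147,74,60],[0,0,0,-105,147,74,60],[0,0,0,-105,147,74,60],[0,0,0,-105,147,74,60],[0,0,0,-105,147,74,60]]'; python3 go.py 662.7 -89.6 38 77.7
```

```text
time_s: 30.55
ee_pos: [0.6603, -0.086, 0.121]
eef_rot: [0.778, 0.629, -0.0, -0.001]
ft_force: [0.3, -0.8, -0.5]
width: 0.0513
t 30.55 pos [660.3 -86.  121. ] th 77.9 F [ 0.3 -0.8 -0.5] w 51.3
ROW turn [-0.1 -0.   0.2] shift [-3.1  3.2 83. ]
```

```bash
python3 -m handwheel '[[0,0,0,-3,3,25,60],[0,0,0,-3,3,50,60],[0,0,0,-3,3,68,60],[0,0,0,-3,3,78,60],[0,0,0,-3,3,82,60],[0,0,0,-3,3,82,60],[0,0,0,-3,3,82,60]]'; python3 go.py 662.7 -89.6 38 77.7
```

```text
time_s: 31.25
ee_pos: [0.6642, -0.0914, 0.0401]
eef_rot: [0.778, 0.628, 0.001, 0.001]
ft_force: [0.0, 0.2, 0.2]
width: 0.0513
t 31.25 pos [664.2 -91.4  40.1] th 77.9 F [0.  0.2 0.2] w 51.3
ROW turn [0.1 0.  0.2] shift [ 1.4 -1.9  2.1]
```

```bash
python3 -m handwheel '[[0,0,0.2,1.5,-2,1,60],[0,0,0.2,1.5,-2,1,60],[0,0,0.2,1.5,-2,1,60]]';python3 -m handwheel '[[0,0,0,0,0,0,0],[0,0,0,0,0,0,0],[0,0,0,0,0,0,0],[0,0,0,0,0,0,0],[0,0,0,0,0,0,0],[0,0,0,0,0,0,0],[0,0,0,0,0,0,0]]' 90; python3 go.py 662.7 -89.6 38 77.7;  python3 -m handwheel '[[0,0,0,0,0,-10,0],[0,0,0,0,0,-30,0],[0,0,0,0,0,-70,0],[0,0,0,0,0,-110,0],[0,0,0,0,0,-150,0],[0,0,0,0,0,-190,0],[0,0,0,0,0,-220,0],[0,0,0,0,0,-220,0]]'; python3 go.py 630.3 -315 259 77.7
```

```text
time_s: 31.55
ee_pos: [0.662, -0.0897, 0.0382]
eef_rot: [0.779, 0.627, 0.0, 0.0]
ft_force: [-0.4, 0.3, 0.5]
width: 0.0512
time_s: 32.25
ee_pos: [0.6621, -0.0898, 0.0381]
eef_rot: [0.779, 0.627, 0.0, 0.0]
ft_force: [-0.2, -0.1, 3.5]
width: 0.0119
t 32.25 pos [662.1 -89.8  38.1] th 77.6 F [-0.2 -0.1  3.5] w 11.9
ROW turn [ 0.   0.  -0.1] shift [0.3 0.5 0.1]
time_s: 33.05
ee_pos: [0.6639, -0.0901, 0.2631]
eef_rot: [0.779, 0.627, 0.003, 0.004]
ft_force: [0.5, -0.6, -2.0]
width: 0.012
t 33.05 pos [663.9 -90.1 263.1] th 77.7 F [ 0.5 -0.6 -2. ] w 12.0
ROW turn [ 0.6  0.  -0. ] shift [-226.9   15.2    4.3]
```

```bash
python3 -m handwheel '[[0,0,0,-40,3,0,0],[0,0,0,-80,6,0,0],[0,0,0,-120,9,0,0],[0,0,0,-160,12,0,0],[0,0,0,-195,15,0,0],[0,0,0,-220,16,0,0],[0,0,0,-227,16,0,0],[0,0,0,-227,16,0,0]]'; python3 -m handwheel '[[0,0,0,0,0,30,0],[0,0,0,0,0,65,0],[0,0,0,0,0,95,0],[0,0,0,0,0,115,0],[0,0,0,0,0,125,0],[0,0,0,0,0,130,0],[0,0,0,0,0,130,0],[0,0,0,0,0,130,0]]'; python3 go.py 630.3 -315 89 77.7; python3 - <<'E'
from h import *
f=env.grab_frame("scene");cv2.imwrite("pics/s9.png",cv2.resize(f["pixels"][60:260,100:340,::-1],(720,600)))
E
```

```text
time_s: 33.85
ee_pos: [0.628, -0.3153, 0.2555]
eef_rot: [0.78, 0.626, -0.0, -0.002]
ft_force: [0.7, 0.1, -2.7]
width: 0.0116
time_s: 34.65
ee_pos: [0.6299, -0.3149, 0.1292]
eef_rot: [0.779, 0.627, 0.0, 0.001]
ft_force: [-1.3, 0.2, -2.5]
width: 0.0119
t 34.65 pos [ 629.9 -314.9  129.2] th 77.7 F [-1.3  0.2 -2.5] w 11.9
ROW turn [ 0.1  0.  -0. ] shift [ 0.   0.4 40.2]
```

View pics/s9.png

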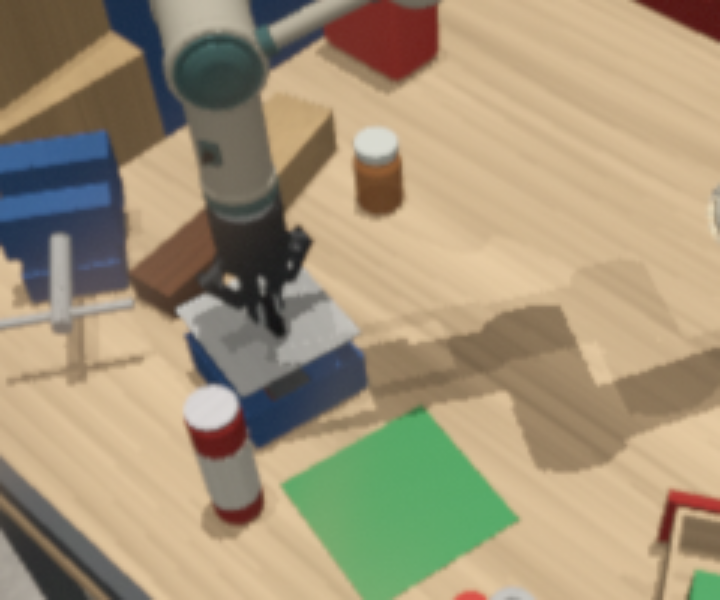

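The lid is held level and aligned over the tin at (270,330). I'll lower it gently.

```bash
python3 -m handwheel '[[0,0,0,0,0,10,0],[0,0,0,0,0,18,0],[0,0,0,0,0,24,0],[0,0,0,0,0,28,0],[0,0,0,0,0,30,0],[0,0,0,0,0,32,0],[0,0,0,0,0,34,0],[0,0,0,0,0,35,0]]'; python3 -m handwheel '[[0,0,0,0,0,1,0],[0,0,0,0,0,2,0],[0,0,0,0,0,3,0],[0,0,0,0,0,3,0]]'; python3 go.py 630.3 -315 89 77.7
```

```text
time_s: 35.5
ee_pos: [0.629, -0.3149, 0.0927]
eef_rot: [0.779, 0.627, 0.0, 0.0]
ft_force: [-0.2, 0.1, -2.1]
width: 0.0118
time_s: 35.9
ee_pos: [0.6291, -0.3149, 0.0902]
eef_rot: [0.779, 0.627, 0.0, 0.0]
ft_force: [-0.6, 0.7, -0.8]
width: 0.0123
t 35.9 pos [ 629.1 -314.9   90.2] th 77.6 F [-0.6  0.7 -0.8] w 12.3
ROW turn [ 0.   0.  -0.1] shift [0.2 1.2 1.2]
```

```bash
python3 -m handwheel '[[0,0,0,0,0,0.5,0],[0,0,0,0,0,1,0],[0,0,0,0,0,1.5,0],[0,0,0,0,0,1.5,0]]'; python3 -m handwheel '[[0,0,0,0,0,0,50],[0,0,0,0,0,0,50],[0,0,0,0,0,0,50],[0,0,0,0,0,0,50]]'; python3 -m handwheel '[[0,0,0,0,0,-20,60],[0,0,0,0,0,-60,60],[0,0,0,0,0,-110,60],[0,0,0,0,0,-150,60],[0,0,0,50,-30,-160,60],[0,0,0,100,-70,-160,60],[0,0,0,150,-110,-160,60],[0,0,0,200,-150,-160,60]]'; python3 lt.py; python3 - <<'E'
from h import *
f=env.grab_frame("scene");cv2.imwrite("pics/s10.png",cv2.resize(f["pixels"][120:220,140:260,::-1],(720,600)))
P=cloud(f);u,v=proj(f,[[.63,-.315,.064]])[0]
E
```

```text
time_s: 36.3
ee_pos: [0.6291, -0.3149, 0.0901]
eef_rot: [0.779, 0.627, 0.0, 0.001]
ft_force: [-2.2, 1.2, 7.2]
width: 0.0122
time_s: 36.7
ee_pos: [0.629, -0.3149, 0.088]
eef_rot: [0.779, 0.627, -0.0, -0.0]
ft_force: [0.9, -0.4, 1.1]
width: 0.0427
time_s: 37.5
ee_pos: [0.5469, -0.1317, 0.2482]
eef_rot: [0.779, 0.627, 0.0, 0.0]
ft_force: [0.8, 0.6, -0.4]
width: 0.0512
top lid on tin [ 629.  -313.8  150.9  150.4  -12.2]
top lid [ 604.5 -150.6  141.6  114.6   66.4]
top handle [623.7 -82.6  88.6  10.6 -22.5]
scene lid on tin [ 632.1 -312.8  156.   153.5   77.3]
scene lid [  91.6 -576.   919.   204.2   40.6]
scene handle [ -74.8 -642.8  257.9  114.9   34.8]
scene handle [ 153.9 -505.4   59.7   34.    42.1]
scene handle [ 335.6 -344.1  277.1  109.1   33.2]
```

View pics/s10.png

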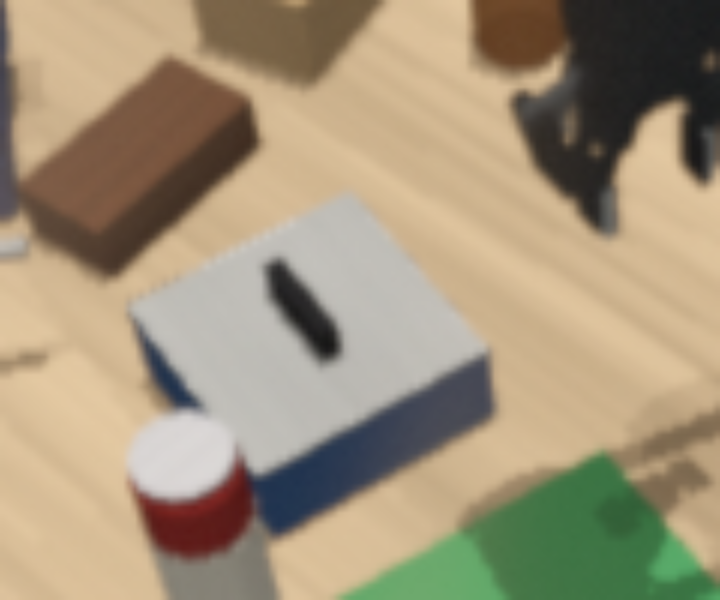

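The lid sits flat and fitted on the tin ((310,330), edges parallel). Next I'll locate the drawer handle.

```bash
python3 - <<'E'
from h import *
f=env.grab_frame("top");P=cloud(f);H=cv2.cvtColor(f["pixels"],cv2.COLOR_RGB2HSV).astype(int)
print("px->",onz(f,[[140,235.8]],.072))
c=np.array([.449,.2753]);a=np.radians(27.7);ex=np.array([np.cos(a),np.sin(a)]);ey=np.array([-ex[1],ex[0]])
d=P[...,:2]-c;X=d@ex;Y=d@ey
for n in("top","scene"):
    f=env.grab_frame(n);P=cloud(f);d=P[...,:2]-c;X=d@ex;Y=d@ey
    m=(X>-.075)&(X<-.02)&(abs(Y)<.09)&(P[...,2]>.055)&(P[...,2]<.09)
    print(n,m.sum(),"X med",np.median(X[m]),"Y",Y[m].min(),Y[m].max(),"z",np.median(P[m][:,2]))
    for k in big(m,20): print(rect(f,k,.076))
    # lid plane
    q=(np.hypot(P[...,0]-.63,P[...,1]+.315)<.07)&(P[...,2]>.055)&(P[...,2]<.074)
    A=P[q];co=np.linalg.lstsq(np.c_[A[:,:2]-[.63,-.315],np.ones(len(A))],A[:,2],rcond=None)[0];print("lid plane slopes,z",co.round(4))
E
python3 go.py 385 242 200 27.7
```

```text
px-> [[0.41245091 0.25488933 0.072     ]]
top 187 X med -0.03981236469157727 Y -0.06201171956171872 0.06742741568540811 z 0.07683713871293008
[419.1 262.1 129.1  25.3 -61.7]
lid plane slopes,z [0.0045 0.0034 0.0639]
scene 177 X med -0.038356131037413026 Y -0.06371079616689099 0.061934721674848245 z 0.0759020850141573
[420.5 259.3 125.9  25.3 -62.3]
lid plane slopes,z [ 0.0003 -0.0009  0.0649]
t 37.8 pos [ 548.6 -134.1  248.4] th 77.6 F [-1.  -0.   0.1] w 50.8
ROW turn [ 0.1  0.  49.9] shift [ 332.4 -240.4   47.7]
```

```bash
python3 -m handwheel '[[0,0,50,339,-234,0,0],[0,0,50,339,-234,0,0],[0,0,50,339,-234,0,0],[0,0,50,339,-234,0,0],[0,0,50,339,-234,0,0],[0,0,50,339,-234,0,0],[0,0,50,339,-234,0,0],[0,0,50,339,-234,0,0]]'; python3 go.py 374 235 200 27.7
```

```text
time_s: 38.6
ee_pos: [0.4057, 0.2179, 0.2482]
eef_rot: [0.971, 0.237, 0.001, 0.0]
ft_force: [1.1, -0.1, 0.5]
width: -0.0002
t 38.6 pos [405.7 217.9 248.2] th 27.5 F [ 1.1 -0.1  0.5] w -0.2
ROW turn [ 0.  -0.1 -0.2] shift [-20.3 -29.8  48.2]
```

```bash
python3 -m handwheel '[[0,0,0,-20,-30,10,0],[0,0,0,-20,-30,40,0],[0,0,0,-20,-30,75,0],[0,0,0,-20,-30,75,0],[0,0,0,-20,-30,75,0]]'; python3 go.py 374 235 74 27.7
```

```text
time_s: 39.1
ee_pos: [0.3742, 0.2339, 0.1732]
eef_rot: [0.971, 0.238, -0.0, 0.0]
ft_force: [0.4, -0.2, 0.9]
width: 0.0004
t 39.1 pos [374.2 233.9 173.2] th 27.6 F [ 0.4 -0.2  0.9] w 0.4
ROW turn [ 0.   0.  -0.1] shift [ 0.4 -1.1 99.2]
```

```bash
python3 -m handwheel '[[0,0,0,0,-1,30,0],[0,0,0,0,-1,60,0],[0,0,0,0,-1,85,0],[0,0,0,0,-1,97,0],[0,0,0,0,-1,99,0],[0,0,0,0,-1,99,0]]'; python3 go.py 411 254.5 74 27.7;  python3 - <<'E'
from h import *
f=env.grab_frame("scene");cv2.imwrite("pics/s11.png",cv2.resize(f["pixels"][140:340,240:480,::-1],(720,600)))
E
```

```text
time_s: 39.7
ee_pos: [0.3745, 0.2354, 0.0753]
eef_rot: [0.971, 0.238, 0.001, -0.0]
ft_force: [0.2, -0.5, 0.6]
width: -0.0001
t 39.7 pos [374.5 235.4  75.3] th 27.6 F [ 0.2 -0.5  0.6] w -0.1
ROW turn [ 0.  -0.1 -0.1] shift [41.2 -0.   1.4]
```

View pics/s11.png

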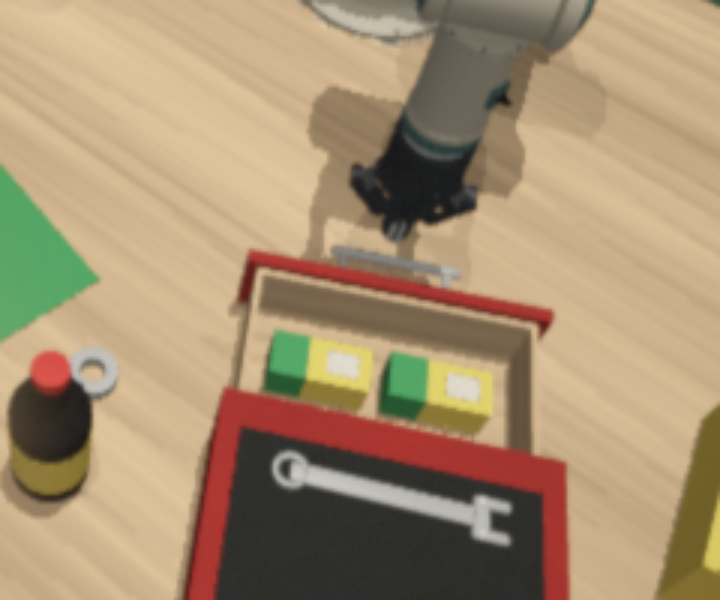

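The shut fingers stand in front of the middle of the handle at (397,228). I'll push slowly along tool x.

```bash
python3 -m handwheel '[[0,0,0,4,0,0,0],[0,0,0,8,0,0,0],[0,0,0,11,0,0,0],[0,0,0,14,0,0,0],[0,0,0,17,0,0,0],[0,0,0,20,0,0,0],[0,0,0,23,0,0,0],[0,0,0,26,0,0,0]]'; python3 -m handwheel '[[0,0,0,4,0,0,0],[0,0,0,8,0,0,0],[0,0,0,12,0,0,0],[0,0,0,16,0,0,0],[0,0,0,20,0,0,0],[0,0,0,24,0,0,0],[0,0,0,28,0,0,0],[0,0,0,32,0,0,0]]'; python3 see.py | grep -E "red|carton" ; python3 go.py 411 254.5 74 27.7
```

```text
time_s: 40.55
ee_pos: [0.3958, 0.2472, 0.0741]
eef_rot: [0.971, 0.239, -0.0, 0.0]
ft_force: [0.8, -0.0, -0.5]
width: -0.0001
time_s: 41.35
ee_pos: [0.4241, 0.2622, 0.0741]
eef_rot: [0.971, 0.239, -0.0, 0.0]
ft_force: [-1.7, 0.6, -0.8]
width: -0.0002
top carton [767.8 105.8  63.4  28.8 -46.9] z 0.089
top carton [577.7 284.4  99.1  51.  -61.5] z 0.067
top carton [522.4 383.1  99.9  50.8 -61.4] z 0.067
top carton [408.6 608.  208.3  80.8   1.5] z 0.081
top red [695.9 408.3 306.3 250.9 -62.4] n 2807 z 0.111
top red [506.7 230.7 160.3  15.8 -61.6] n 275 z 0.098
top red [424.3 620.3 171.3  13.4  12. ] n 228 z 0.119
top red [ 138.1 -605.6   92.    51.5  -55.8] n 212 z 0.107
scene carton [563.7 272.2  97.5  41.6 -61. ] z 0.067
scene carton [399.3 613.3 247.6  67.4  11.6] z 0.073
scene carton [524.8 341.9  37.6  37.2  27.6] z 0.066
scene carton [500.6 388.4  59.3  45.1 -61.5] z 0.066
scene carton [795.  142.8  53.5  32.1 -33.8] z 0.07
scene carton [493.7 709.3  26.4  21.1  19.8] z 0.039
scene red [ 129.7 -615.   107.5   89.9   42.9] n 214 z 0.106
scene red [483.5 293.5 290.9  24.9 -61.7] n 513 z 0.098
scene red [694.5 406.4 304.3 255.8 -62.2] n 3595 z 0.11
scene red [409.4 639.  197.6  68.4  11.8] n 494 z 0.113
t 41.45 pos [425.2 262.5  74.3] th 27.6 F [-0.5 -0.1  0.4] w -0.4
ROW turn [ 0.  -0.1 -0.1] shift [-16.3   0.5   0.3]
```

```bash
python3 -m handwheel '[[0,0,0,4,0,0,0],[0,0,0,8,0,0,0],[0,0,0,12,0,0,0],[0,0,0,16,0,0,0],[0,0,0,20,0,0,0],[0,0,0,24,0,0,0],[0,0,0,28,0,0,0],[0,0,0,32,0,0,0]]'; python3 -m handwheel '[[0,0,0,4,0,0,0],[0,0,0,8,0,0,0],[0,0,0,12,0,0,0],[0,0,0,16,0,0,0],[0,0,0,20,0,0,0],[0,0,0,24,0,0,0],[0,0,0,28,0,0,0],[0,0,0,32,0,0,0]]'; python3 -m handwheel '[[0,0,0,3,0,0,0],[0,0,0,6,0,0,0],[0,0,0,9,0,0,0],[0,0,0,12,0,0,0],[0,0,0,15,0,0,0],[0,0,0,18,0,0,0],[0,0,0,21,0,0,0],[0,0,0,24,0,0,0]]';cat > dr.py <<'E'
from h import *
c=np.array([.449,.2753]);a=np.radians(27.7);ex=np.array([np.cos(a),np.sin(a)])
for n in("top","scene"):
    f=env.grab_frame(n);P=cloud(f);H=cv2.cvtColor(f["pixels"],cv2.COLOR_RGB2HSV).astype(int)
    red=((H[...,0]<8)|(H[...,0]>172))&(H[...,1]>130)
    X=(P[...,:2]-c)@ex;Y=(P[...,:2]-c)@[-ex[1],ex[0]]
    m=red&(abs(Y)<.16)&(X>-.05)&(X<.30)&(abs(P[...,2]-.098)<.006)
    k=red&(abs(Y)<.14)&(X>.0)&(X<.5)&(P[...,2]>.107)&(P[...,2]<.118)
    print(n,"panel top X",np.percentile(X[m],[5,50,95]).round(4),m.sum(),"carcass X",np.percentile(X[k],[1,99]).round(4))
    cv2.imwrite(f"pics/dr_{n}.png",cv2.resize((f["pixels"][60:260,10:250] if n=="top" else f["pixels"][140:340,240:480])[:,:,::-1],(720,600)))
print(env.sense()["ee_pos"],env.sense()["ft_force"])
E
python3 dr.py
```

```text
time_s: 42.25
ee_pos: [0.4526, 0.277, 0.0742]
eef_rot: [0.971, 0.239, 0.0, 0.0]
ft_force: [-1.6, -1.2, 1.8]
width: 0.0002
time_s: 43.05
ee_pos: [0.4809, 0.2919, 0.0741]
eef_rot: [0.971, 0.239, -0.0, 0.0]
ft_force: [-1.8, -1.3, 0.8]
width: -0.0002
time_s: 43.85
ee_pos: [0.502, 0.303, 0.0741]
eef_rot: [0.971, 0.239, -0.0, 0.0]
ft_force: [-1.2, 0.2, 0.5]
width: -0.0001
top panel top X [0.113  0.1207 0.216 ] 287 carcass X [0.1574 0.4008]
scene panel top X [0.1141 0.1217 0.1281] 571 carcass X [0.1562 0.4006]
[0.50282383 0.30316205 0.07420218] [-0.13036121  0.11735903  0.58149772]
```

View pics/dr_scene.png

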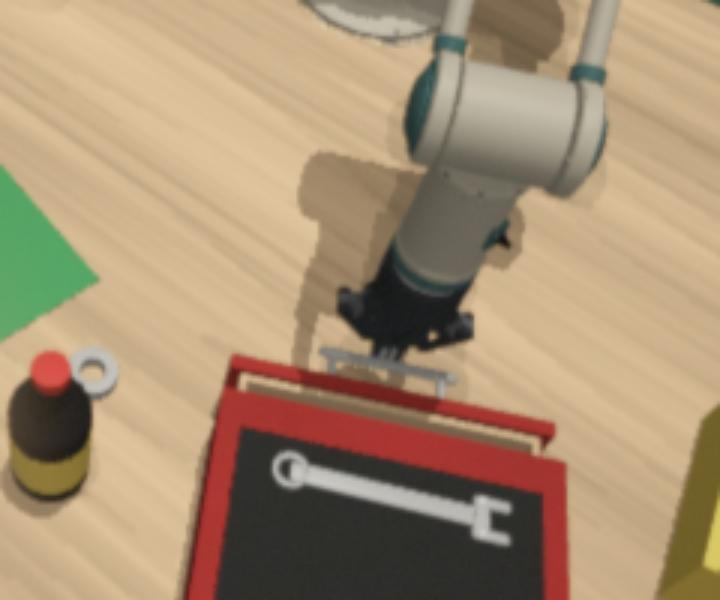

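The panel is just in front of the carcass, with about 31 mm still to go. I'll push on more slowly.

```bash
python3 -m handwheel '[[0,0,0,2,0,0,0],[0,0,0,4,0,0,0],[0,0,0,6,0,0,0],[0,0,0,8,0,0,0],[0,0,0,10,0,0,0],[0,0,0,12,0,0,0],[0,0,0,14,0,0,0],[0,0,0,16,0,0,0]]'; python3 -m handwheel '[[0,0,0,1,0,0,0],[0,0,0,2,0,0,0],[0,0,0,3,0,0,0],[0,0,0,4,0,0,0],[0,0,0,5,0,0,0],[0,0,0,6,0,0,0],[0,0,0,7,0,0,0],[0,0,0,8,0,0,0]]'; python3 dr.py
```

```text
time_s: 44.75
ee_pos: [0.5163, 0.3103, 0.0741]
eef_rot: [0.971, 0.239, 0.0, 0.0]
ft_force: [-1.7, -0.7, 0.4]
width: 0.0003
time_s: 45.55
ee_pos: [0.5194, 0.3119, 0.0741]
eef_rot: [0.971, 0.239, -0.004, 0.001]
ft_force: [-8.3, -6.3, 7.0]
width: 0.0001
top panel top X [0.132  0.14   0.2307] 287 carcass X [0.1576 0.4009]
scene panel top X [0.1332 0.1411 0.1474] 628 carcass X [0.1563 0.4007]
[0.51989344 0.31219632 0.07402701] [-7.21892958 -5.58774224  6.23438839]
```

```bash
python3 -m handwheel '[[0,0,0,0.7,0,0,0],[0,0,0,1.4,0,0,0],[0,0,0,2.1,0,0,0],[0,0,0,2.8,0,0,0],[0,0,0,3.5,0,0,0],[0,0,0,4.2,0,0,0],[0,0,0,4.9,0,0,0],[0,0,0,5.6,0,0,0]]'; python3 dr.py
```

```text
time_s: 46.45
ee_pos: [0.5279, 0.3164, 0.0741]
eef_rot: [0.971, 0.239, -0.0, 0.0]
ft_force: [-3.0, -3.1, 3.2]
width: 0.0001
top panel top X [0.1422 0.1507 0.2297] 310 carcass X [0.1571 0.4008]
scene panel top X [0.1417 0.1456 0.1503] 297 carcass X [0.1565 0.4006]
[0.52786711 0.31640982 0.07409189] [-2.01198558 -2.26086638  2.07843664]
```

```bash
python3 -m handwheel '[[0,0,0,0.7,0,0,0],[0,0,0,1.4,0,0,0],[0,0,0,2.1,0,0,0],[0,0,0,2.8,0,0,0],[0,0,0,3.5,0,0,0],[0,0,0,4.2,0,0,0],[0,0,0,4.9,0,0,0],[0,0,0,4.9,0,0,0]]'; python3 dr.py
```

```text
time_s: 47.35
ee_pos: [0.5281, 0.3166, 0.074]
eef_rot: [0.971, 0.239, -0.005, 0.001]
ft_force: [-9.7, -7.3, 9.2]
width: -0.0002
top panel top X [0.1421 0.1502 0.2046] 305 carcass X [0.1568 0.4012]
scene panel top X [0.1417 0.1457 0.15  ] 294 carcass X [0.1565 0.4008]
[0.5280806  0.31652911 0.07403583] [-10.16981396  -6.76074822   8.78789446]
```

View pics/dr_scene.png

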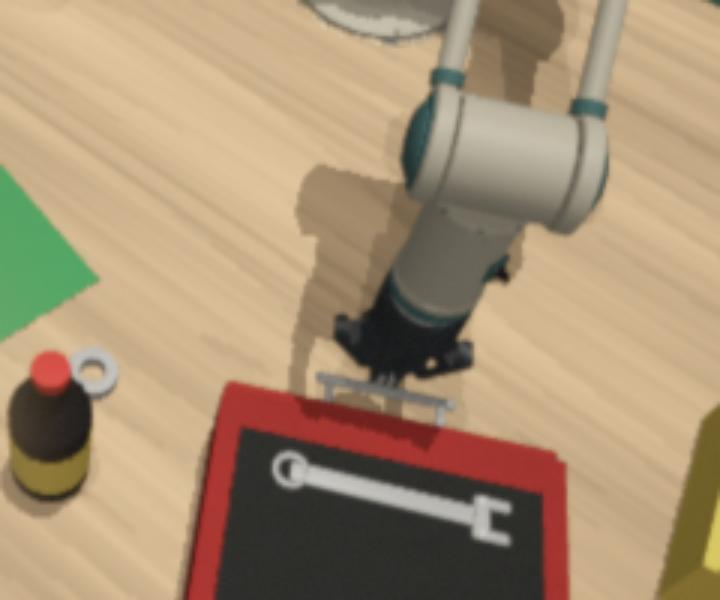

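The drawer is against a firm stop (0.2 mm of motion while the force rose to 12 N). I'll back off and see whether it stays.

```bash
python3 -m handwheel '[[0,0,0,-5,0,0,0],[0,0,0,-12,0,0,0],[0,0,0,-25,0,0,0],[0,0,0,-45,0,0,0],[0,0,0,-60,0,-40,0],[0,0,0,-60,0,-85,0],[0,0,0,-60,0,-130,0],[0,0,0,-60,0,-150,0]]'; python3 dr.py; python3 - <<'E'
from h import *
f=env.grab_frame("top");cv2.imwrite("pics/t12.png",f["pixels"][:,:,::-1])
f=env.grab_frame("scene");cv2.imwrite("pics/s12.png",f["pixels"][:,:,::-1])
E
```

```text
time_s: 48.25
ee_pos: [0.482, 0.2926, 0.2292]
eef_rot: [0.971, 0.239, 0.005, -0.001]
ft_force: [-0.2, 0.2, -0.1]
width: -0.0
top panel top X [0.142  0.1501 0.1962] 431 carcass X [0.1567 0.4006]
scene panel top X [0.1414 0.1456 0.1503] 297 carcass X [0.1563 0.4007]
[0.48216808 0.29260812 0.22845171] [-0.82379536 -0.97987106 -0.70793642]
```

View pics/t12.png

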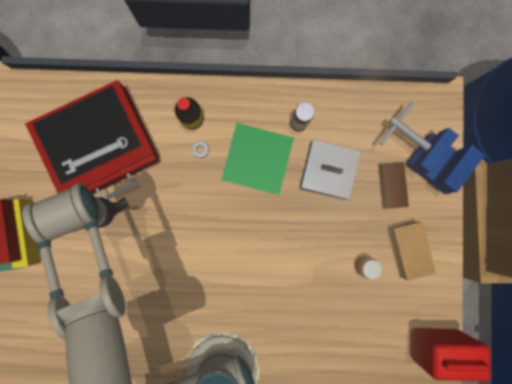

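View pics/s12.png

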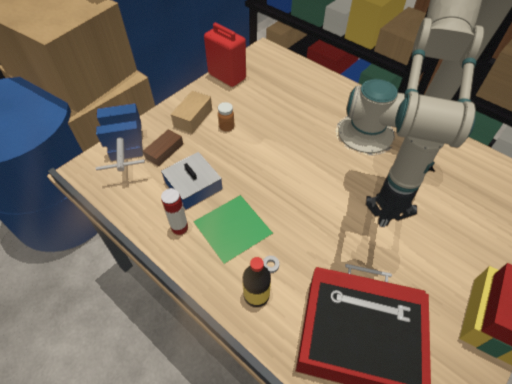

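View pics/dr_top.png

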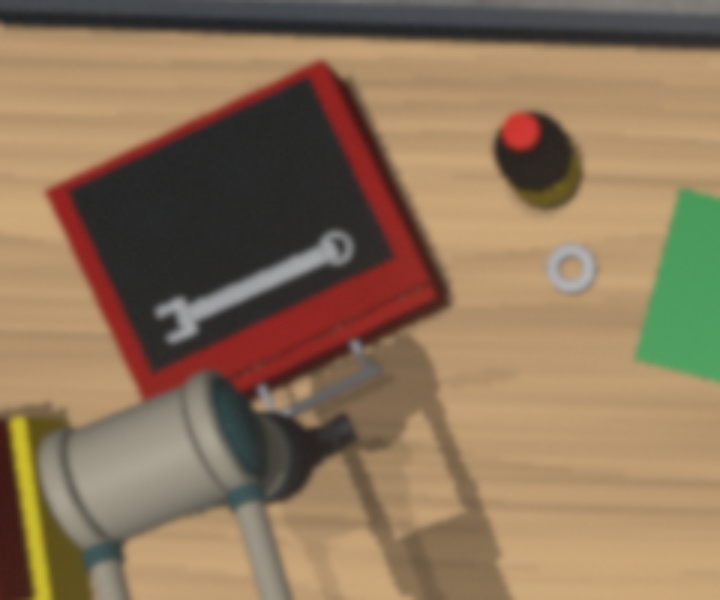

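The panel face stands 14.5 mm in front of the carcass, and the seated value is 14 mm. It did not move when I backed off. The lid is on the tin and nothing else has shifted, so I'm handing in.

```bash
python3 -m handwheel '[[0,0,0,0,0,0,0],[0,0,0,0,0,0,0],[0,0,0,0,0,0,0]]'; python3 -c "
from rig import env
print(env.job_done())"
```

```text
time_s: 48.75
ee_pos: [0.4789, 0.2908, 0.2228]
eef_rot: [0.971, 0.239, -0.001, 0.0]
ft_force: [-0.3, 0.4, -1.1]
width: -0.0003
the job is handed in; nothing more can be done
None
```

I finished the job and handed it in at about 49 s of the 210 s allowed. I lifted the lid onto the green mat, put the one worn pad into the tin and laid both yellow cartons in the drawer. I then set the lid back on the tin and pushed the drawer slowly home. Only one pad and two cartons were there at the start.

**Lid:** the last fit shows it flat, with a slope under 0.6% and its top at 64–65 mm. It lies within about 3 mm of where it first sat.

**Drawer:** it met a firm stop at about 12 N and stayed put when I backed off. The panel face stands about 14.5 mm in front of the carcass, against 14 mm when seated. During the push, the camera-based opening estimate read about 3 mm too large near the end, which I put down to measurement error.

**Other objects:** nothing else appears to have moved in the last pictures. I noticed no slipped grip and no knocked part.

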